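Seat moisture dishes in the cooling carrier and fit the keeper plate

TASK

The three lidded moisture dishes have come from the drying oven stacked on the keeper plate. Take the stack apart and put each dish, right way up, into the seat of its own size in the cooling carrier; then lower the keeper plate over both dowel posts of the carrier so that it lies flat on the two post shoulders above the dishes. Never tip a dish over, leave the sample jar and the forceps beside the work where they are, and let go of everything.

Things in the scene. Friction and masses are not known exactly. Their poses are not given: they have to be found in the camera images.
- dish_small: smallest dish: round aluminium moisture dish with a pressed-on flat lid (one rigid piece, cannot be opened), diameter 30 mm over the lid, 28 mm at the body, 26 mm high, 40 g; at the start the top of the stack. Origin at the centre of its underside, z up through the lid. The lid is the upper 12.5 mm; take it across the lid.
- dish_medium: middle dish, same shape, diameter 40 mm over the lid, 26 mm high, 60 g; at the start it stands on the largest dish. Origin at the centre of its underside, z up.
- dish_large: largest dish, same shape, diameter 50 mm over the lid, 26 mm high, 90 g; at the start it stands on the middle of the keeper plate. Origin at the centre of its underside, z up.
- keeper: keeper plate: flat steel plate 254 mm long (its x), 54 mm wide (its y), 10 mm thick, 300 g, with black rubber finger grips along the middle 80 mm of both long edges (58 mm across them), and two 13 mm through holes at x = -114 and +114 mm on the centre line; fits either way round. It lies on the worktop under the stack. Origin at the centre of its underside, z up. Take it across the grips.
- carrier: fixed grey base 262 (x) by 84 mm (y), top face 14 mm up; seat tiles on it at x = -67, 0, +67 mm. Two steel posts at x = -114 and +114 mm, y = 0: 16 mm thick to a shoulder 50 mm over the worktop, then a 9 mm dowel to 63 mm, tapering to 3 mm at its 75 mm tip. The keeper's underside comes to lie on the shoulders, 6 mm over the seated dishes' lids. Origin on the worktop under its centre, z up.
- seat_small: grey plastic square tile 66 x 66 x 12 mm, fixed on the carrier, with the smallest round bore: 34 mm diameter, 8 mm deep, plus a 3.5 mm chamfer; for the smallest dish. Origin at the centre of its underside; bore floor 4 mm and tile top 12 mm above it. A seated dish stands 18 mm out of the tile. The three tiles lie in any order.
- seat_medium: same tile with a bore of 44 mm diameter, 8 mm deep, for the middle dish. Origin at the centre of its underside, bore floor 4 mm above it.
- seat_large: same tile with the widest bore, 54 mm diameter, 8 mm deep, for the largest dish. Origin at the centre of its underside, bore floor 4 mm above it.
- sample_jar: bystander: clear sample jar with a white screw lid, 52 mm diameter, 72 mm high, loose on the worktop behind the work. Origin at the centre of its underside.
- forceps_1: bystander: pair of steel forceps 132 mm long lying on the worktop in front of the work. Origin at the middle of its underside.
Mind the look-alikes: they are no part of the job. Leave any brown or pink look-alike of the dish_small alone.

How it is judged:
At the end, for the whole second after the job is handed in: Each dish upright (0.1 rad) on the bore floor of its own seat (centre within 7 mm, height 3 mm); keeper level (0.05 rad) on both shoulders, holes over the dowels (centre within 6 mm of the carrier's, long axes 0.06 rad, height 3.5 mm); all released and at rest (horizontal distance between dish_small and seat_small below 0.007 m and z of dish_small in the frame of seat_small between 0.001 and 0.0065 m and angle between each of dish_small, dish_medium, dish_large's own z axis and vertical below 0.1 rad and linear speed of each of dish_small, dish_medium, dish_large, keeper below 0.02 m/s and horizontal distance between dish_medium and seat_medium below 0.007 m and z of dish_medium in the frame of seat_medium between 0.001 and 0.0065 m and horizontal distance between dish_large and seat_large below 0.007 m and z of dish_large in the frame of seat_large between 0.001 and 0.0065 m and horizontal distance between keeper and carrier below 0.006 m and z of keeper in the frame of carrier between 0.0465 and 0.0535 m and angle between the x axis of keeper and the x axis of carrier, either way round below 0.06 rad and angle between keeper's own z axis and vertical below 0.05 rad); the robot touches nothing.
It fails at once if a dish is tipped over (more than 0.6 rad) (angle between any of dish_small, dish_medium, dish_large's own z axis and vertical above 0.6 rad).
It fails at once if the sample jar or the forceps are pushed away (more than 25 mm) (distance of any of sample_jar, forceps_1 from where it was at the start of the episode above 0.025 m).
It also fails if it takes over 115 s, if anything falls off the work surface, if the arm or the gripper's body presses on something with over 40 N, if the wrist force passes 120 N, or if a joint passes its speed limit or range.

ROBOT

A 7-joint arm with a two-finger parallel gripper is mounted at the origin on a cart in front of the work surface, level with it; the furniture and walls round the work are solid. World frame = base frame: x ahead of the robot, y to its left, z up, the work surface at z = 0. Lengths are in m, angles in rad, forces in N, time in s.
With the tool pointing down it reaches from about 0.425 to 0.925 m from the base axis. Payload 6.8 kg.
Tool frame: the origin (TCP) lies on the front face of the gripper's body, between the roots of the fingers; the fingertips stand 73 mm ahead of it and the grasp point (between the pads) lies 54 mm ahead of it; z points along the fingers, y is the direction in which the jaws open and shut (so a half turn about z gives the same grasp; the last joint's range is limited). The gripper opens to 85 mm and grips with 20 to 120 N. Pads are 22 mm wide; open, the fingers measure 114 mm over their backs; the gripper's body (76 mm by 85 mm) begins 54 mm behind the grasp point. The pads swing forward as they close: fully open they stand 13 mm farther back than shut.
Start: joints at [1.117, 0.477, 0.022, 1.555, -0.011, 1.109, -0.083], TCP at [0.229, -0.635, 0.304] pointing down, gripper open.
Joint ranges: [-2.96, 2.96], [-0.34, 2.1], [-1.41, 1.46], [0.24, 2.44], [-1.37, 4.51], [0.17, 1.92], [-2.96, 2.96]. Speed limits (rad/s): [2.39, 2.39, 3.14, 3.14, 3.14, 3.14, 3.14].

INTERFACE

Orientations are given as a unit quaternion [w, x, y, z].
In Python, from station import get_obs, read_camera, hand_in, spot_in, cut_out, spot_point gives the robot as it stands. The module is installed in compiled form; this text tells all that it offers.
- The arm moves only by the tool move_arm, never from a script. Its arguments are lists of equal length, an entry for each row: "gripper": the opening, from 0 (shut) to 1 (fully open); "xyz": the shift along the tool's x, y, z in cm, a list of three; "twist": the turn about the tool's z in rad. A call has 1 to 5 rows; each row is the pose to reach, as a shift and turn from the pose commanded when the call began, along the tool's axes at that moment; what a row does not reach only later rows make up. A row lasts 1/12 s, in which the tool goes at most 41.7 mm and 7.16 degrees, less where a joint would pass 70% of its speed; a pose out of reach is approached as far as the arm can. A call with a gripper value outside its range is refused whole. The fingers move at their own pace and stop on an object; "squeeze" is the grip in N (left out, the last holds). Time passes only in rows, so rows that repeat a pose let the fingers close. It gives the time, the measured TCP pose, the force and the opening at its end, in the units of the state.
- get_obs(): the state, without advancing time (a new reading comes with each control period).
- read_camera(name): name is "side" or "top" or "wrist"; returns a dict with "pixels" (480x640x3 uint8, red, green, blue), "fx", "fy", "cx", "cy" (pixels), "k1" (the pictures are not rectified: a ray, as slopes to the right and down, at radius r is drawn at 1 + k1 r^2 times it, then the intrinsics apply), "R" (3x3) and "t" (3): a world point X has camera coordinates R X + t. Camera axes: x right, y down, z forward; pixel columns grow to the right and rows downward; lengths in m; the calibration is good to about 2 mm. A picture is of the moment at which its call begins. There is no depth.
- hand_in(): hands the job in, once; it reports no verdict.
Trained networks look in the newest picture that a camera, given by its name, has taken for a name from the list of things; names that differ only in an ending like _2 or _b are one class to them, and where a whole thing is asked for, a point or a joint stands for the part that bears it (a point fixed in the world has none). Each returns a list of dicts, best first, with "p" (0 to 1); they miss things now and then, are a little off and sometimes report something else, mostly with a low value. They report only what shows in the picture. A call takes as long as a camera call. They do not tell look-alikes from the thing itself.
- spot_in(query, camera): "centre" ([x, y, z] in m, in world coordinates, good to about 4 mm: the middle of the surface that is visible of it).
- cut_out(query, camera): "pixels" (480x640 bool, what is visible of it).
- spot_point(query, camera): "centre" ([x, y, z] in m, in world coordinates, good to about 4 mm: a listed point, or the origin of a listed thing).
The state is a dict: "t": time; "q": joint angles; "joint_vel": joint speeds; "joint_torque": joint torques, N m; "eef_pos": TCP position; "tool_rot": TCP orientation; "contact_force": force on the tool from outside, world axes, zero at the start; "torque": the same for the moment, N m; "gripper_width": opening from 0.0 (shut) to 1.0 (fully open).
Only numpy, scipy, OpenCV 4.12 (cv2) and the standard library are available. Lean on these libraries where they do the work, as an engineer would, in place of code of your own. Each camera call takes 0.05 s, during which the arm holds its last target.

## Working session

There is one attempt and no reset: what is moved stays moved. The work goes in short steps, Python scripts to look and compute and a tool call to move; the robot and the scene stay as the last step left them, time stands still between calls to the robot, and variables do not carry over. Pictures are saved under pics/ and viewed, and the job is handed in when it is done.

Besides the shell and the picture viewer there is one more tool, called after "Call:" in YAML: its name, and indented under it one key for each argument. move_arm: Moves the arm, as the interface text tells. Its arguments: {"type":"object","properties":{"gripper":{"type":"array","items":{"type":"number"}},"xyz":{"type":"array","items":{"type":"array","items":{"type":"number"}}},"twist":{"type":"array","items":{"type":"number"}},"squeeze":{"type":"number"}},"required":["gripper","xyz","twist"]}

```bash
mkdir -p pics; cat > h.py <<'E'
from station import *
import numpy as np, cv2
def snap(n,fn):
    c=read_camera(n); cv2.imwrite('pics/'+fn,cv2.cvtColor(c['pixels'],cv2.COLOR_RGB2BGR)); return c
def proj(c,X):
    p=np.array(c['R'])@np.array(X)+np.array(c['t']); a=p[:2]/p[2]; s=1+c['k1']*(a@a); return np.array([c['fx']*a[0]*s+c['cx'],c['fy']*a[1]*s+c['cy']])
def ray(c,uv):
    K=np.array([[c['fx'],0,c['cx']],[0,c['fy'],c['cy']],[0,0,1.]])
    d=np.array([(uv[0]-c['cx'])/c['fx'],(uv[1]-c['cy'])/c['fy']]); a=d.copy()
    for _ in range(20): a=d/(1+c['k1']*(a@a))
    R=np.array(c['R']); o=-R.T@np.array(c['t']); return o,R.T@np.array([a[0],a[1],1])
def onz(c,uv,z):
    o,d=ray(c,uv); return o+d*(z-o[2])/d[2]
E
python3 - <<'E'
from h import *
np.set_printoptions(precision=4,suppress=True)
for n in ['side','top','wrist']:
    c=snap(n,n+'0.png'); print(n,c['fx'],c['k1'],-np.array(c['R']).T@np.array(c['t']))
    for q in ['dish_small','dish_medium','dish_large','keeper','carrier','seat_small','seat_medium','seat_large','sample_jar','forceps_1']:
        r=spot_point(q,n); print(q,[(np.round(x['centre'],4).tolist(),round(x['p'],2)) for x in r[:4]])
print(get_obs())
E
```

```text
side 623.1399923498748 -0.05084471359627792 [ 0.2896 -1.0546  0.6037]
dish_small [([0.6015, -0.0563, 0.0003], 0.66), ([0.5189, -0.1682, 0.0606], 0.63), ([0.474, 0.0872, -0.0023], 0.6), ([0.4701, -0.0473, -0.0004], 0.48)]
dish_medium [([0.5175, -0.1707, 0.034], 0.91)]
dish_large [([0.5184, -0.166, 0.0081], 0.6)]
keeper [([0.5018, -0.3622, 0.0174], 0.68), ([0.5214, -0.1715, -0.0031], 0.67)]
carrier [([0.5066, -0.3642, -0.0048], 0.71)]
seat_small [([0.4395, -0.3444, 0.0122], 0.68), ([0.6439, -0.2834, -0.0002], 0.64)]
seat_medium [([0.5034, -0.3628, 0.0156], 0.75)]
seat_large [([0.5714, -0.3767, 0.0114], 0.83)]
sample_jar [([0.6455, -0.2775, 0.0002], 0.6)]
forceps_1 [([0.3823, -0.2134, 0.0015], 0.77)]
top 533.1838280343582 -0.10969991883750252 [ 0.3365 -0.1506  0.9495]
dish_small [([0.5153, -0.1673, 0.0586], 0.74), ([0.5994, -0.0538, 0.0035], 0.72), ([0.5339, -0.058, -0.0018], 0.71), ([0.4709, -0.0497, 0.0008], 0.66)]
dish_medium [([0.519, -0.1659, 0.0346], 0.7)]
dish_large [([0.517, -0.165, 0.0106], 0.65)]
keeper [([0.5231, -0.163, -0.0022], 0.89)]
carrier []
seat_small [([0.436, -0.348
[... 325 characters left out ...]
554 -0.05303652487032486 [ 0.3013 -0.609   0.3737]
dish_small []
dish_medium []
dish_large []
keeper []
carrier []
seat_small []
seat_medium []
seat_large []
sample_jar []
forceps_1 []
{'t': 1.65, 'q': array([ 1.1169,  0.477 ,  0.0224,  1.5554, -0.0115,  1.1093, -0.0831]), 'joint_vel': array([-0.0004,  0.0002, -0.0012, -0.0011, -0.0005, -0.0003, -0.0015]), 'joint_torque': array([ -0.0001, -59.6322,   1.6064, -28.1539,   0.0124,   0.0017,
         0.    ]), 'eef_pos': array([ 0.2288, -0.635 ,  0.3039]), 'tool_rot': array([ 0.    ,  0.9851,  0.172 , -0.    ]), 'contact_force': array([ 0.3239, -0.6527, -0.0973]), 'torque': array([-0.0119,  0.043 ,  0.0415]), 'gripper_width': 1.0011920030116672}
```

View pics.

View pics/top0.png

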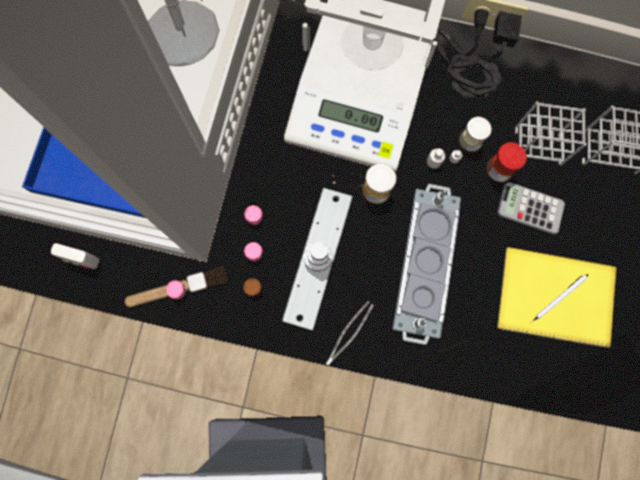

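View pics/side0.png

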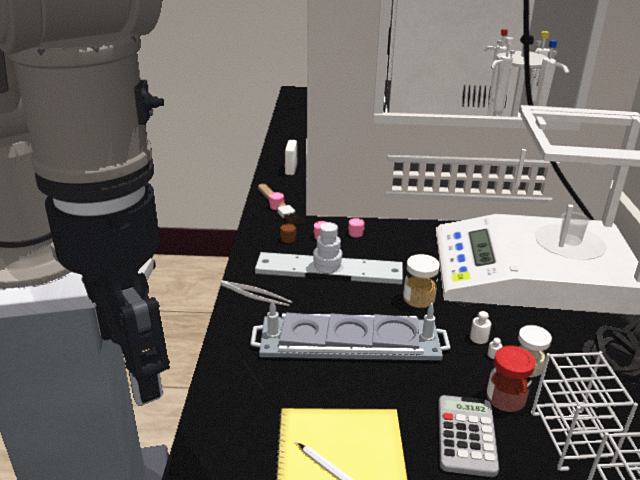

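```bash
python3 - <<'E'
from h import *
np.set_printoptions(precision=4,suppress=True)
c=snap('top','top1.png'); im=cv2.cvtColor(c['pixels'],cv2.COLOR_RGB2BGR)
cv2.imwrite('pics/crop1.png',cv2.resize(im[175:350,270:470],None,fx=4,fy=3.4,interpolation=cv2.INTER_CUBIC))
def rect(c,m,z,q):
    cs,_=cv2.findContours(m.astype(np.uint8),cv2.RETR_EXTERNAL,cv2.CHAIN_APPROX_NONE)
    k=max(cs,key=cv2.contourArea)[:,0]
    P=np.array([onz(c,p,z)[:2] for p in k.astype(float)])
    (x,y),(w,h),a=cv2.minAreaRect((P*1000).astype(np.float32)); 
    print(q,z,round(x,1),round(y,1),round(w,1),round(h,1),round(a,2))
for n in ['top','side']:
    c=read_camera(n)
    for q,z in [('keeper',.01),('carrier',.014),('seat_small',.026),('seat_medium',.026),('seat_large',.026),('dish_small',.088),('dish_medium',.062),('dish_large',.036)]:
        for r in cut_out(q,n)[:1]: rect(c,r['pixels'],z,n+' '+q+' %.2f'%r['p'])
E
```

```text
top keeper 0.59 0.01 520.9 -167.5 59.7 256.8 71.91
top carrier 0.97 0.014 504.7 -363.2 86.4 292.7 76.58
top seat_small 0.83 0.026 438.5 -347.2 68.9 68.0 71.19
top seat_medium 0.74 0.026 503.7 -363.3 70.5 68.7 69.99
top seat_large 0.69 0.026 569.5 -378.4 67.6 67.8 71.98
top dish_small 0.76 0.088 581.9 -60.9 33.7 27.8 24.53
top dish_medium 0.68 0.062 507.9 -167.8 23.4 36.1 0.58
top dish_large 0.66 0.036 502.4 -360.3 68.4 67.3 71.45
side keeper 0.61 0.01 520.5 -172.2 70.7 253.6 71.09
side carrier 0.56 0.014 509.4 -348.5 137.1 291.9 76.65
side seat_small 0.61 0.026 439.7 -351.6 80.5 69.2 72.58
side seat_medium 0.98 0.026 505.4 -365.6 74.5 65.5 72.87
side seat_large 0.97 0.026 571.5 -383.0 74.3 65.3 72.63
side dish_small 0.83 0.088 514.8 -183.4 67.4 28.9 77.06
side dish_medium 0.54 0.062 515.2 -188.7 65.3 37.8 77.21
side dish_large 0.84 0.036 512.5 -188.6 68.8 49.8 75.3
```

View pics/crop1.png

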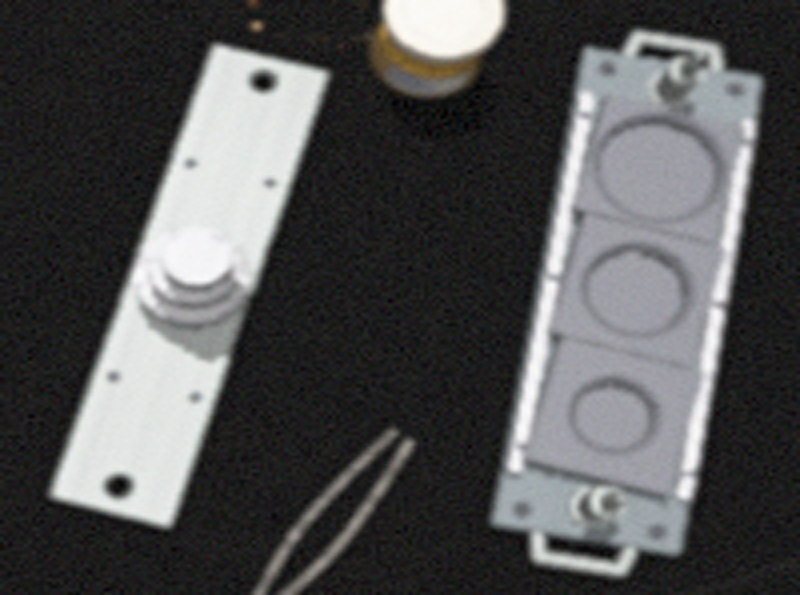

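Top view: stack at pixel (317,257) on the keeper. The carrier is at (428,262), with its seats large, medium and small from top to bottom. The pink discs at (253,214), (253,251) and (175,289) and the brown one at (252,287) are the look-alikes. The grey dish on top of the stack is dish_small, as the enlarged crop confirms. I'll move to a viewpoint between the stack and the carrier.

Call:
move_arm:
  gripper: [1,1,1,1,1]
  xyz:
    - [3,-2.7,0]
    - [6,-5.4,0]
    - [9,-8.1,0]
    - [12,-10.8,0]
    - [15,-13.5,0]
  twist: [0,0,0,0,0]

```text
t: 3.02
eef_pos: [0.3247, -0.4555, 0.3041]
tool_rot: [0.0, 0.985, 0.172, 0.0]
contact_force: [-0.0, -0.6, -0.2]
gripper_width: 1.001
```

Call:
move_arm:
  gripper: [1,1,1,1,1]
  xyz:
    - [3,-2.7,0]
    - [6,-5.4,0]
    - [9,-8.1,0]
    - [12,-10.8,0]
    - [15,-13.5,0]
  twist: [0.11,0.22,0.33,0.44,0.55]

```text
t: 3.43
eef_pos: [0.4178, -0.2822, 0.3043]
tool_rot: [0.0, 0.995, -0.099, 0.0]
contact_force: [0.7, -1.0, 0.3]
gripper_width: 1.005
```

```bash
python3 - <<'E'
from h import *
np.set_printoptions(precision=4,suppress=True)
o=get_obs(); print(o['t'],o['eef_pos'],o['tool_rot'],o['q'])
c=snap('wrist','w1.png'); print(c['R'],-np.array(c['R']).T@np.array(c['t']))
E
```

```text
3.4333 [ 0.4178 -0.2822  0.3043] [ 0.0001  0.9951 -0.0989  0.0004] [ 0.5463  0.1993 -0.0868  1.9522  0.0205  0.9901 -1.319 ]
[[-0.1971 -0.9804 -0.0003]
 [-0.935   0.1879  0.3009]
 [-0.2949  0.0596 -0.9537]] [ 0.4933 -0.2976  0.3741]
```

View pics/w1.png

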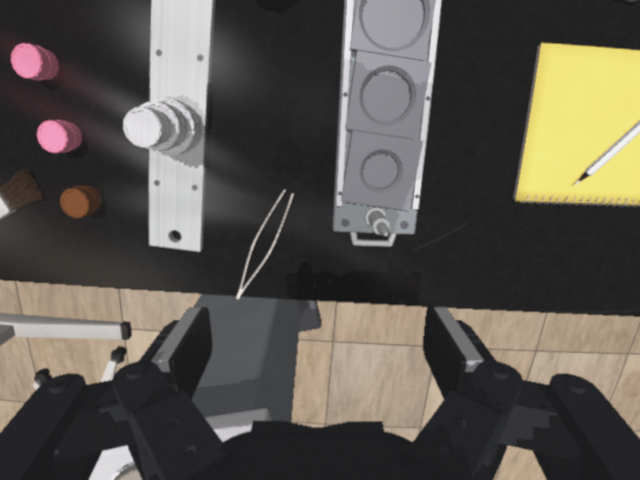

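```bash
cat > ov.py <<'E'
from h import *
def circ(c,im,x,y,z,r,col,s,off):
    P=np.array([proj(c,[x+r*np.cos(a),y+r*np.sin(a),z]) for a in np.linspace(0,2*np.pi,60)])
    cv2.polylines(im,[np.round(((P-off+.5)*s-.5)*16).astype(np.int32)],True,col,1,cv2.LINE_AA,4)
def overlay(n,fn,car,kee,st,box,s):
    c=read_camera(n); x0,y0,x1,y1=box
    im=cv2.resize(cv2.cvtColor(c['pixels'],cv2.COLOR_RGB2BGR)[y0:y1,x0:x1],None,fx=s,fy=s,interpolation=cv2.INTER_CUBIC)
    off=np.array([x0,y0])
    def T(p,u,v): return p[0]+u*np.cos(p[2])-v*np.sin(p[2]),p[1]+u*np.sin(p[2])+v*np.cos(p[2])
    if car:
        for u,r in [(-.067,.017),(0,.022),(.067,.027)]:
            circ(c,im,*T(car,u,0),.026,r+.0035,(0,0,255),s,off); circ(c,im,*T(car,u,0),.018,r,(0,255,255),s,off)
        for u in(-.114,.114):
            circ(c,im,*T(car,u,0),.050,.008,(0,255,0),s,off);circ(c,im,*T(car,u,0),.075,.0015,(0,255,0),s,off)
        Q=[proj(c,[*T(car,a*.131,b*.042),.014]) for a,b in[(1,1),(1,-1),(-1,-1),(-1,1)]]
        cv2.polylines(im,[np.round(((np.array(Q)-off+.5)*s-.5)*16).astype(np.int32)],True,(255,0,0),1,cv2.LINE_AA,4)
    if kee:
        for u in(-.114,.114): circ(c,im,*T(kee,u,0),kee[3]+.01,.0065,(0,0,255),s,off)
        Q=[proj(c,[*T(kee,a*.127,b*.027),kee[3]+.01]) for a,b in[(1,1),(1,-1),(-1,-1),(-1,1)]]
        cv2.polylines(im,[np.round(((np.array(Q)-off+.5)*s-.5)*16).astype(np.int32)],True,(255,0,0),1,cv2.LINE_AA,4)
    for x,y,z,r in st: circ(c,im,x,y,z,r,(0,0,255),s,off)
    cv2.imwrite('pics/'+fn,im)
E
python3 - <<'E'
from ov import *
car=(.5045,-.363,-.234); kee=(.521,-.168,-.316,0)
st=[(.5165,-.167,.088,.015),(.5165,-.167,.062,.02),(.5165,-.167,.036,.025)]
overlay('top','o1.png',car,kee,st,(275,180,470,345),4)
overlay('wrist','o2.png',car,kee,st,(100,0,450,260),2.25)
E
```

```text
(no output)
```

View pics/o1.png

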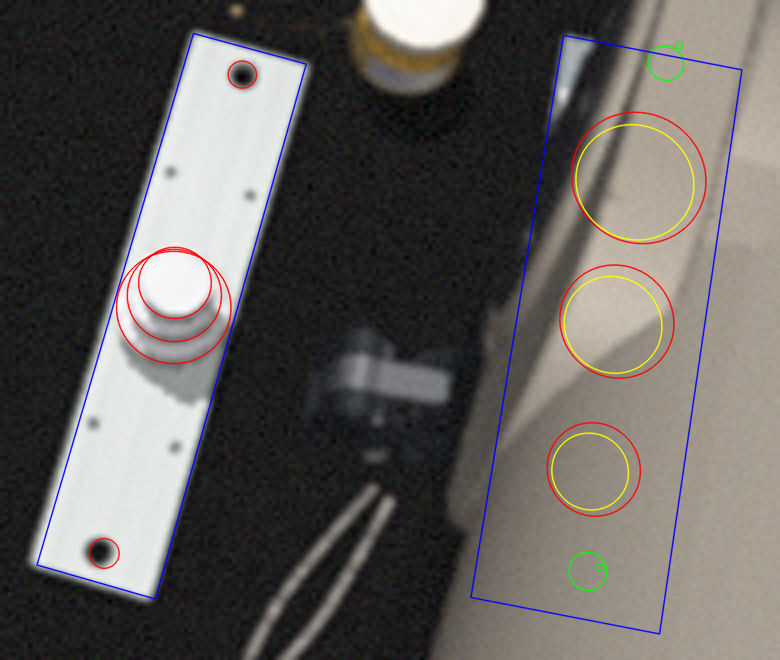

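View pics/o2.png

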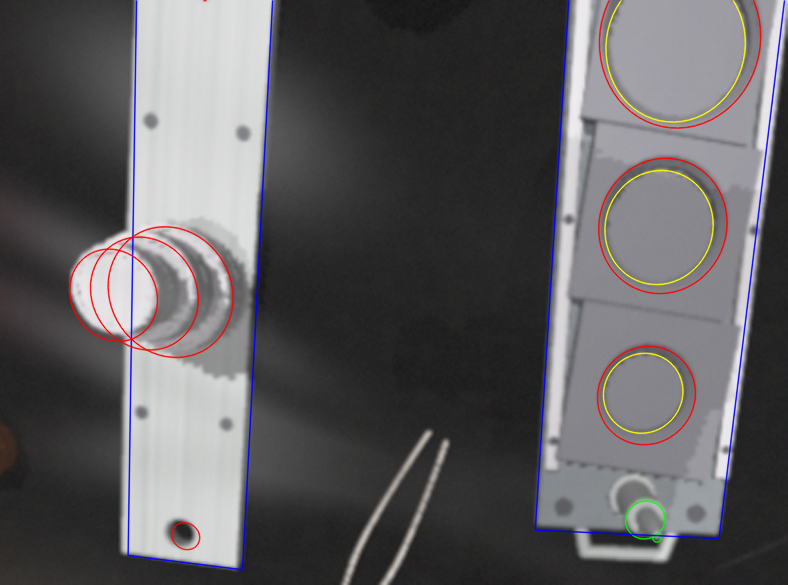

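```bash
sed -i 's/    c=read_camera(n); x0/    c=read_camera(n) if src is None else dict(read_camera(n),pixels=cv2.imread("pics\/"+src)[:,:,::-1]); x0/; s/box,s):/box,s,src=None):/' ov.py
python3 - <<'E'
from ov import *
car=(.5045,-.363,-.234); kee=(.5195,-.167,-.316,0)
overlay('top','o3.png',car,None,[],(385,180,470,345),4,'top1.png')
overlay('side','o4.png',car,kee,[(.5165,-.167,.088,.015),(.5165,-.167,.062,.02),(.5165,-.167,.036,.025)],(240,210,460,370),3.5,'side0.png')
a=cv2.imread('pics/o3.png');
cv2.imwrite('pics/o3.png',cv2.resize(a,None,fx=.9,fy=.9))
E
```

```text
(no output)
```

View pics/o3.png

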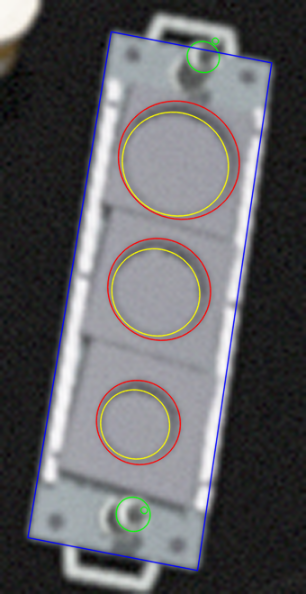

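View pics/o4.png

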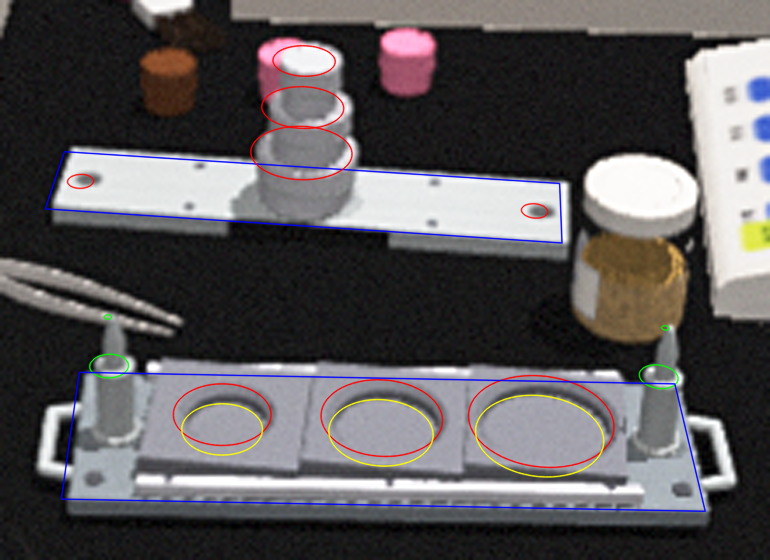

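Both overlays agree within about 3 mm. The side camera sees everything about 3 mm further in +x, so I'll take the mean. Next I'll go above the stack.

```bash
cat >> h.py <<'E'
def go(x,y,z,deg):
    o=get_obs(); w,a,b,_=o['tool_rot']; th=2*np.arctan2(b,a); th=(th+np.pi/2)%np.pi-np.pi/2 if abs(th)>np.pi/2 and False else th
    d=np.array([x,y,z])-o['eef_pos']; c,s=np.cos(th),np.sin(th)
    print('t %.2f'%o['t'],'pos',np.round(o['eef_pos']*1000,1),'th %.2f'%np.degrees(th),'shift cm',np.round([100*(d[0]*c+d[1]*s),100*(d[0]*s-d[1]*c),-100*d[2]],2),'twist %.3f'%-(((np.radians(deg)-th)+np.pi)%(2*np.pi)-np.pi),'len %.1f'%(100*np.linalg.norm(d)),'F',np.round(o['contact_force'],1),'w %.3f'%o['gripper_width'])
E
python3 -c "
from h import *
go(.518,-.167,.215,-13.4)"
```

```text
t 3.68 pos [ 417.  -284.5  304.1] th -10.98 shift cm [  7.67 -13.46   8.91] twist 0.042 len 17.9 F [-0.  -0.3 -0.1] w 1.000
```

Call:
move_arm:
  gripper: [0.6,0.6,0.6,0.6,0.6]
  xyz:
    - [1.6,-2.7,1.8]
    - [3.1,-5.4,3.6]
    - [4.6,-8.1,5.4]
    - [6.2,-10.8,7.2]
    - [7.7,-13.5,8.9]
  twist: [0.01,0.02,0.03,0.04,0.042]

```text
t: 4.1
eef_pos: [0.5189, -0.1677, 0.214]
tool_rot: [0.0, 0.993, -0.119, 0.0]
contact_force: [-0.1, -1.0, -0.1]
gripper_width: 0.597
```

```bash
python3 - <<'E'
from ov import *
go(.518,-.167,.145,-13.4)
st=[(.518,-.167,.088,.015),(.518,-.167,.062,.02),(.518,-.167,.036,.025)]
overlay('wrist','o5.png',None,(.522,-.167,-.316,0),st,(100,100,540,430),1.8)
for q in ['dish_small','dish_medium','dish_large','keeper']:
    r=spot_point(q,'wrist'); print(q,[(np.round(x['centre'],4).tolist(),round(x['p'],2)) for x in r[:3]])
E
```

```text
t 4.10 pos [ 518.9 -167.7  214. ] th -13.66 shift cm [-0.1  -0.04  6.9 ] twist -0.005 len 6.9 F [-0.1 -1.  -0.1] w 0.597
dish_small [([0.5222, -0.1633, 0.0616], 0.96), ([0.4732, 0.0868, 0.0025], 0.82), ([0.5338, -0.0546, -0.0009], 0.79)]
dish_medium [([0.52, -0.166, 0.0322], 0.61)]
dish_large []
keeper []
```

View pics/o5.png

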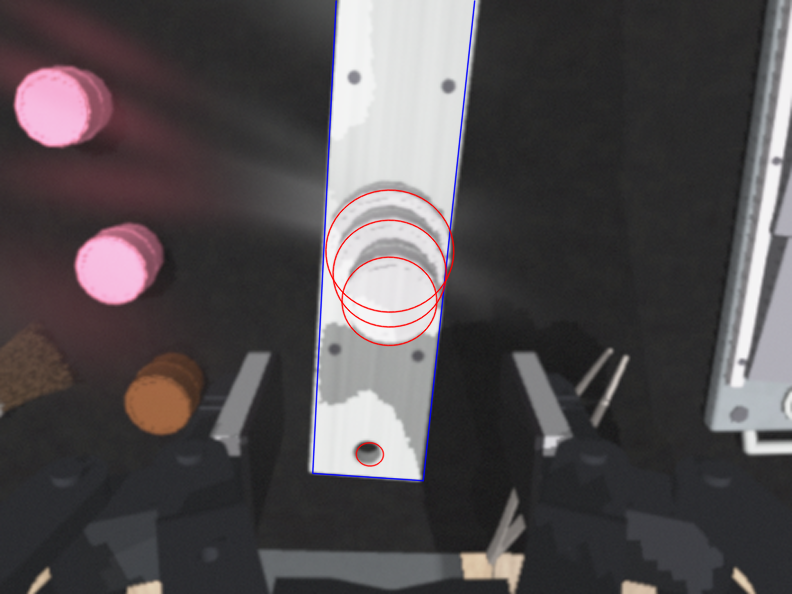

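Call:
move_arm:
  gripper: [0.6,0.6,0.6,0.6,0.6]
  xyz:
    - [0.2,-0.15,2]
    - [0.2,-0.15,4]
    - [0.2,-0.15,6]
    - [0.2,-0.15,6.9]
    - [0.2,-0.15,6.9]
  twist: [0,0,0,0,0]

```text
t: 4.77
eef_pos: [0.5192, -0.1672, 0.1446]
tool_rot: [0.0, 0.993, -0.119, -0.002]
contact_force: [0.3, -0.4, -1.2]
gripper_width: 0.598
```

```bash
python3 - <<'E'
from ov import *
go(.518,-.167,.145,-13.4)
c=snap('side','s2.png'); im=c['pixels'][:,:,::-1]
cv2.imwrite('pics/s2c.png',cv2.resize(im[120:300,240:420],None,fx=3.3,fy=3.3,interpolation=cv2.INTER_CUBIC))
E
```

```text
t 4.77 pos [ 519.2 -167.2  144.6] th -13.62 shift cm [-0.12  0.01 -0.04] twist -0.004 len 0.1 F [ 0.3 -0.4 -1.2] w 0.598
```

View pics/s2c.png

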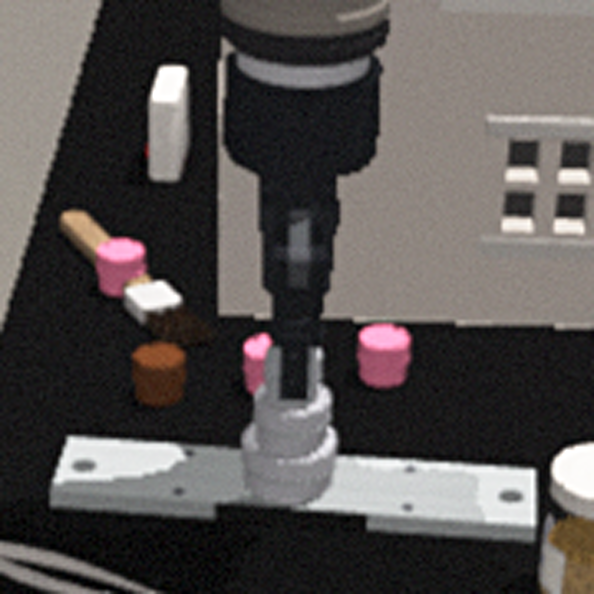

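Call:
move_arm:
  gripper: [0.2,0.2,0.2,0.2,0.2]
  xyz:
    - [0,0,0]
    - [0,0,0]
    - [0,0,0]
    - [0,0,0]
    - [0,0,0]
  twist: [0,0,0,0,0]
  squeeze: 30

```text
t: 5.23
eef_pos: [0.5217, -0.1661, 0.1473]
tool_rot: [0.0, 0.993, -0.117, 0.001]
contact_force: [-0.9, -2.4, 6.9]
gripper_width: 0.322
```

Call:
move_arm:
  gripper: [0.2,0.2,0.2,0.2,0.2]
  xyz:
    - [0,0,-0.2]
    - [0,0,-0.7]
    - [0,0,-2]
    - [0,0,-4]
    - [0,0,-6]
  twist: [0,0,0,0,0]

```text
t: 5.65
eef_pos: [0.5204, -0.165, 0.2064]
tool_rot: [-0.0, 0.993, -0.117, -0.001]
contact_force: [-0.0, -0.2, -0.8]
gripper_width: 0.325
```

```bash
python3 - <<'E'
from ov import *
go(.439,-.3475,.205,-13.4)
c=snap('wrist','w3.png')
c=snap('side','s3.png'); im=c['pixels'][:,:,::-1]
cv2.imwrite('pics/s3c.png',cv2.resize(im[120:300,240:420],None,fx=3.3,fy=3.3,interpolation=cv2.INTER_CUBIC))
E
```

```text
t 5.65 pos [ 520.4 -165.   206.4] th -13.44 shift cm [-3.68 19.64  0.14] twist -0.001 len 20.0 F [-0.  -0.2 -0.8] w 0.325
```

View pics/s3c.png

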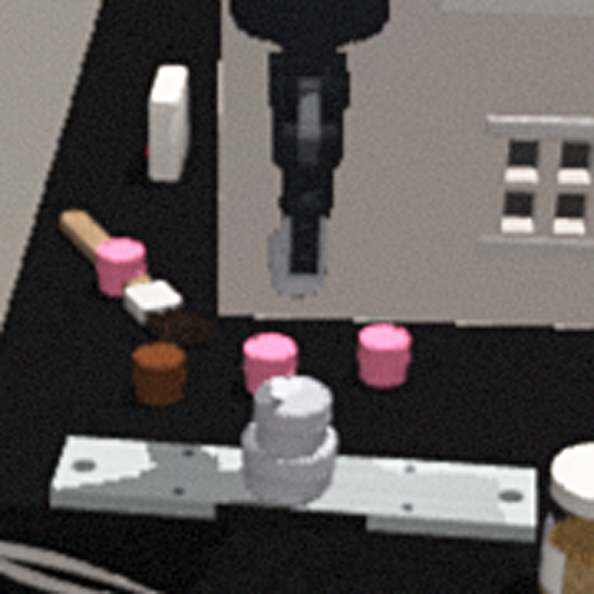

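View pics/w3.png

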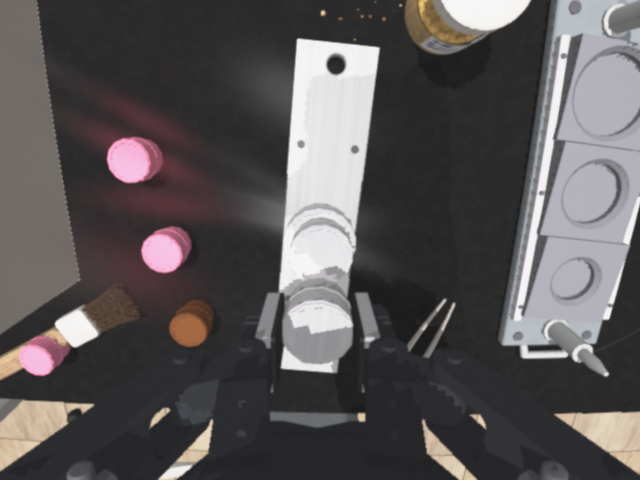

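```bash
python3 - <<'E'
from ov import *
p=get_obs()['eef_pos']
overlay('wrist','o6.png',(.506,-.363,-.234),None,[(p[0],p[1],p[2]-.0593,.015),(p[0],p[1],p[2]-.0853,.014)],(240,0,640,400),2)
E
```

```text
(no output)
```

View pics/o6.png

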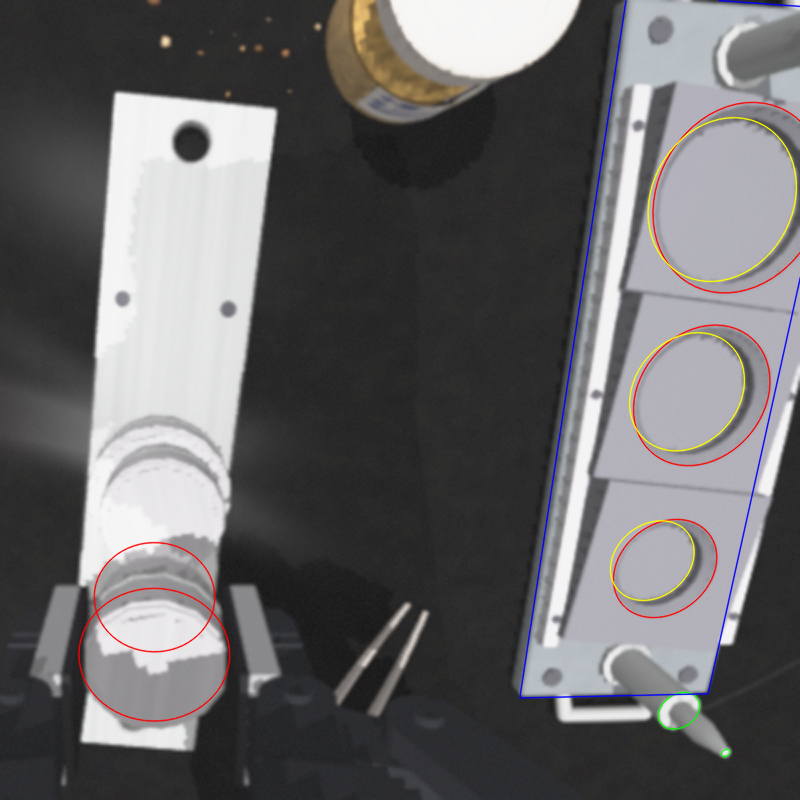

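```bash
python3 -c "
from h import *
go(.442,-.3475,.200,-13.4)"
```

```text
t 5.80 pos [ 521.8 -165.4  207.6] th -13.45 shift cm [-3.53 19.57  0.76] twist -0.001 len 19.9 F [-0.   0.2 -0.7] w 0.328
```

Call:
move_arm:
  gripper: [0.2,0.2,0.2,0.2,0.2]
  xyz:
    - [-0.7,3.9,0.2]
    - [-1.4,7.8,0.3]
    - [-2.1,11.7,0.5]
    - [-2.8,15.6,0.6]
    - [-3.5,19.6,0.8]
  twist: [0,0,0,0,0]

```text
t: 6.22
eef_pos: [0.4399, -0.3487, 0.197]
tool_rot: [-0.0, 0.993, -0.117, -0.001]
contact_force: [-0.3, -1.6, 0.6]
gripper_width: 0.326
```

Call:
move_arm:
  gripper: [0.2,0.2,0.2,0.2,0.2]
  xyz:
    - [0,0,0]
    - [0,0,1.5]
    - [0,0,3]
    - [0,0,4.5]
    - [0,0,5.5]
  twist: [0,0,0,0,0]

```text
t: 6.63
eef_pos: [0.4403, -0.347, 0.1407]
tool_rot: [-0.001, 0.993, -0.117, -0.001]
contact_force: [-0.4, 0.4, 0.2]
gripper_width: 0.323
```

```bash
python3 - <<'E'
from ov import *
go(.442,-.3475,.105,-13.4)
p=get_obs()['eef_pos']
overlay('wrist','o7.png',(.506,-.363,-.234),None,[(p[0]-.0015,p[1],p[2]-.0593,.015),(p[0]-.0015,p[1],p[2]-.0853,.014)],(200,100,520,420),2)
go(.442,-.3475,.105,-13.4)
E
```

```text
t 6.63 pos [ 440.3 -347.   140.7] th -13.47 shift cm [0.18 0.01 3.57] twist -0.001 len 3.6 F [-0.4  0.4  0.2] w 0.323
t 6.68 pos [ 439.7 -346.5  139.3] th -13.45 shift cm [0.25 0.05 3.43] twist -0.001 len 3.4 F [-0.6  0.1 -1.9] w 0.324
```

View pics/o7.png

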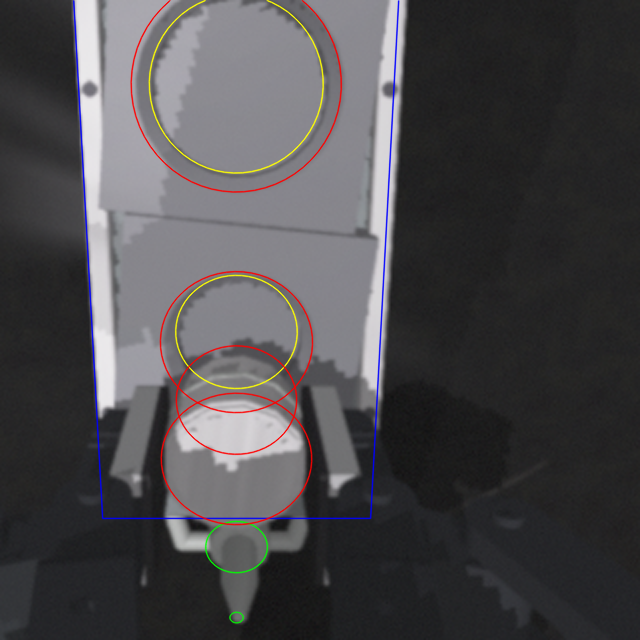

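Call:
move_arm:
  gripper: [0.2,0.2,0.2,0.2,0.2]
  xyz:
    - [0.2,0,1.2]
    - [0.2,0,2.2]
    - [0.2,0,2.9]
    - [0.2,0,3.3]
    - [0.2,0,3.3]
  twist: [0,0,0,0,0]

```text
t: 7.1
eef_pos: [0.4428, -0.348, 0.109]
tool_rot: [-0.0, 0.993, -0.117, -0.001]
contact_force: [-0.3, 0.4, -0.2]
gripper_width: 0.327
```

```bash
python3 - <<'E'
from ov import *
go(.442,-.3475,.105,-13.4)
c=snap('side','s4.png'); im=c['pixels'][:,:,::-1]
cv2.imwrite('pics/s4c.png',cv2.resize(im[200:380,240:460],None,fx=3.3,fy=3.3,interpolation=cv2.INTER_CUBIC))
E
```

```text
t 7.10 pos [ 442.8 -348.   109. ] th -13.46 shift cm [-0.09 -0.03  0.4 ] twist -0.001 len 0.4 F [-0.3  0.4 -0.2] w 0.327
```

View pics/s4c.png

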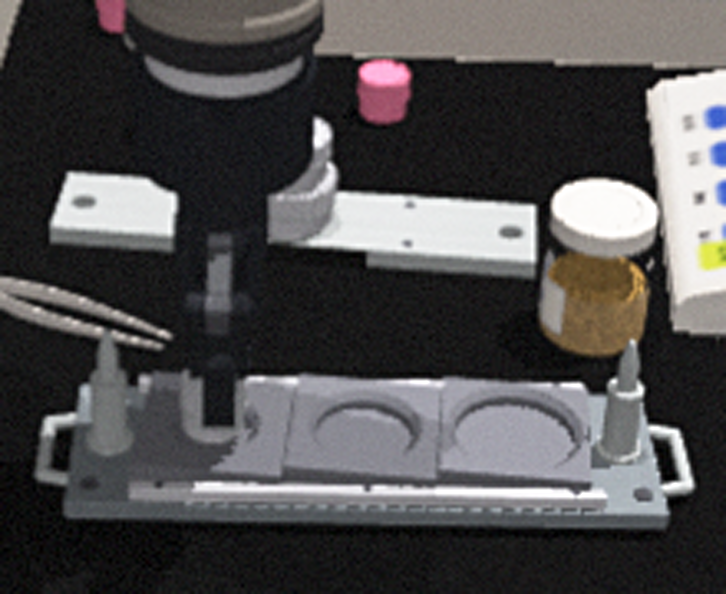

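Dish inside the bore mouth, bottom slightly above floor. I'll lower it a little more, then release.

Call:
move_arm:
  gripper: [0.2,0.2,0.2,0.2]
  xyz:
    - [-0.1,0,0.2]
    - [-0.1,0,0.4]
    - [-0.1,0,0.5]
    - [-0.1,0,0.5]
  twist: [0,0,0,0]

```text
t: 7.48
eef_pos: [0.4422, -0.3482, 0.1049]
tool_rot: [0.0, 0.993, -0.117, 0.0]
contact_force: [0.4, -1.0, -1.4]
gripper_width: 0.328
```

Call:
move_arm:
  gripper: [0.4,0.45,0.55,0.55]
  xyz:
    - [0,0,0]
    - [0,0,0]
    - [0,0,0]
    - [0,0,0]
  twist: [0,0,0,0]

```text
t: 7.82
eef_pos: [0.4423, -0.3482, 0.1051]
tool_rot: [0.0, 0.993, -0.117, 0.0]
contact_force: [0.1, 0.0, -0.2]
gripper_width: 0.546
```

Call:
move_arm:
  gripper: [0.65,0.65,0.65,0.65,0.65]
  xyz:
    - [0,0,-1]
    - [0,0,-3]
    - [0,0,-6]
    - [0,0,-9]
    - [0,0,-11]
  twist: [0,0,0,0,0]

```text
t: 8.23
eef_pos: [0.4428, -0.3486, 0.2184]
tool_rot: [0.001, 0.993, -0.117, 0.001]
contact_force: [0.4, 0.7, 0.6]
gripper_width: 0.65
```

```bash
python3 - <<'E'
from ov import *
overlay('wrist','o8.png',(.506,-.363,-.234),None,[(.4408,-.3475,.044,.015)],(160,80,560,400),2)
go(.521,-.166,.21,-13.4)
E
```

```text
t 8.28 pos [ 444.3 -349.6  221.7] th -13.48 shift cm [  3.18 -19.64   1.17] twist -0.001 len 19.9 F [ 1.4 -1.2  2.6] w 0.645
```

View pics/o8.png

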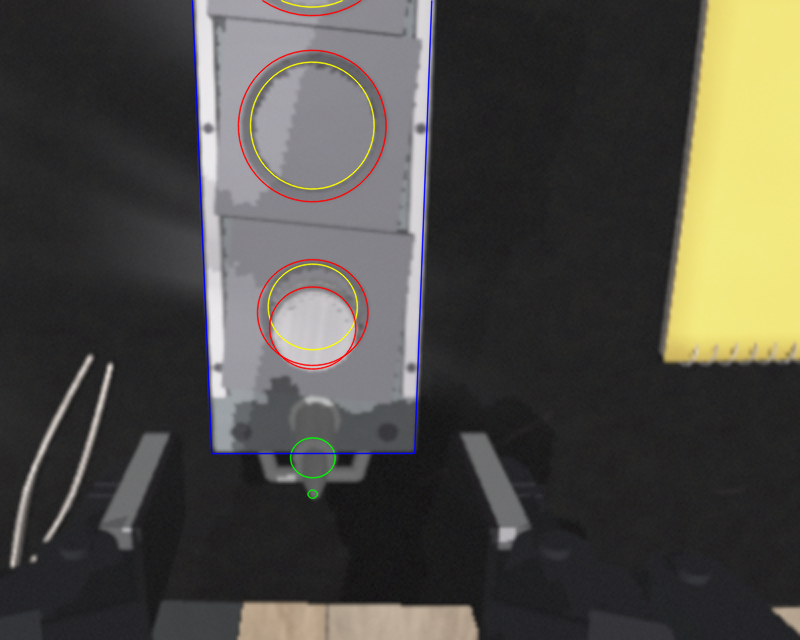

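Call:
move_arm:
  gripper: [0.65,0.65,0.65,0.65,0.65]
  xyz:
    - [0.7,-3.9,0]
    - [1.3,-7.8,0]
    - [2,-11.7,0]
    - [2.6,-15.6,0.5]
    - [3.2,-19.6,1.2]
  twist: [0,0,0,0,0]

```text
t: 8.7
eef_pos: [0.5198, -0.1637, 0.2041]
tool_rot: [0.0, 0.993, -0.118, 0.001]
contact_force: [0.1, -0.9, -1.8]
gripper_width: 0.652
```

Call:
move_arm:
  gripper: [0.65,0.65,0.65,0.65]
  xyz:
    - [0,0,1]
    - [0,0,3]
    - [0,0,3]
    - [0,0,3]
  twist: [0,0,0,0]

```text
t: 9.03
eef_pos: [0.5182, -0.1651, 0.1726]
tool_rot: [-0.0, 0.993, -0.117, -0.001]
contact_force: [-0.4, -0.9, 0.1]
gripper_width: 0.645
```

```bash
python3 - <<'E'
from ov import *
overlay('wrist','o9.png',None,(.522,-.167,-.316,0),[(.521,-.166,.062,.02),(.521,-.166,.036,.025)],(160,150,500,450),2.2)
go(.521,-.166,.119,-13.4)
E
```

```text
t 9.08 pos [ 518.8 -165.6  173.4] th -13.52 shift cm [ 0.23 -0.01  5.44] twist -0.002 len 5.4 F [-0.2  0.4  0.4] w 0.648
```

View pics/o9.png

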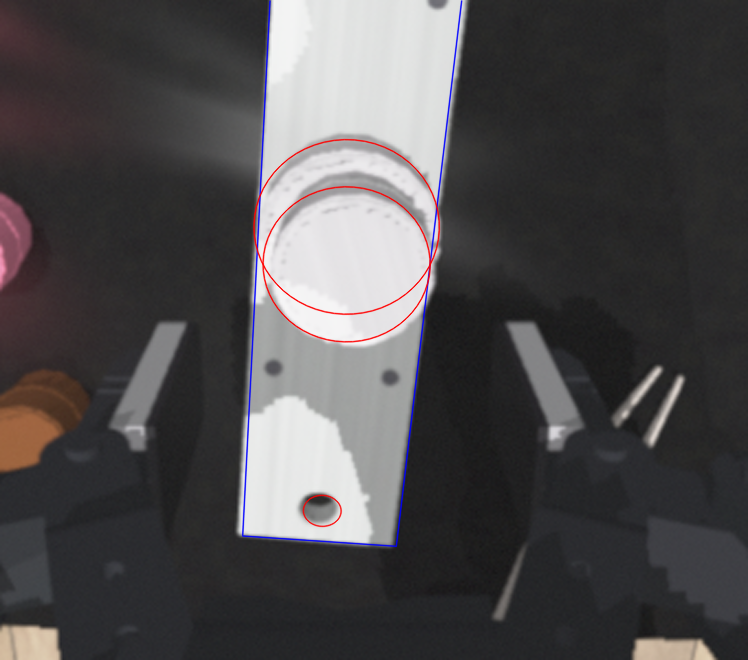

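Call:
move_arm:
  gripper: [0.65,0.65,0.65,0.65,0.65]
  xyz:
    - [0.2,0.1,2]
    - [0.2,0.1,4]
    - [0.2,0.1,5.4]
    - [0.2,0.1,5.4]
    - [0.2,0.1,5.4]
  twist: [0,0,0,0,0]

```text
t: 9.5
eef_pos: [0.5207, -0.1671, 0.1195]
tool_rot: [0.0, 0.993, -0.118, -0.0]
contact_force: [-0.0, -0.3, 0.6]
gripper_width: 0.652
```

Call:
move_arm:
  gripper: [0.3,0.3,0.3,0.3,0.3]
  xyz:
    - [0,0,0]
    - [0,0,0]
    - [0,0,0]
    - [0,0,0]
    - [0,0,0]
  twist: [0,0,0,0,0]
  squeeze: 30

```text
t: 9.92
eef_pos: [0.5216, -0.1669, 0.1206]
tool_rot: [0.0, 0.993, -0.117, 0.001]
contact_force: [-2.0, -0.8, 7.4]
gripper_width: 0.44
```

Call:
move_arm:
  gripper: [0.3,0.3,0.3,0.3,0.3]
  xyz:
    - [0,0,-0.2]
    - [0,0,-0.7]
    - [0,0,-2]
    - [0,0,-5]
    - [0,0,-8.5]
  twist: [0,0,0,0,0]

```text
t: 10.33
eef_pos: [0.5193, -0.166, 0.2037]
tool_rot: [-0.0, 0.993, -0.117, -0.002]
contact_force: [1.3, -0.5, -0.5]
gripper_width: 0.445
```

```bash
python3 - <<'E'
from ov import *
go(.5075,-.363,.2,-13.4)
p=get_obs()['eef_pos']
overlay('wrist','o10.png',(.506,-.363,-.234),None,[(p[0],p[1],p[2]-.058,.020)],(200,0,640,440),1.8)
go(.5075,-.363,.2,-13.4)
E
```

```text
t 10.33 pos [ 519.3 -166.   203.7] th -13.45 shift cm [ 3.43 19.44  0.37] twist -0.001 len 19.7 F [ 1.3 -0.5 -0.5] w 0.445
t 10.38 pos [ 523.3 -166.9  211.6] th -13.47 shift cm [ 3.03 19.44  1.16] twist -0.001 len 19.7 F [ 1.8 -0.   4.1] w 0.442
```

View pics/o10.png

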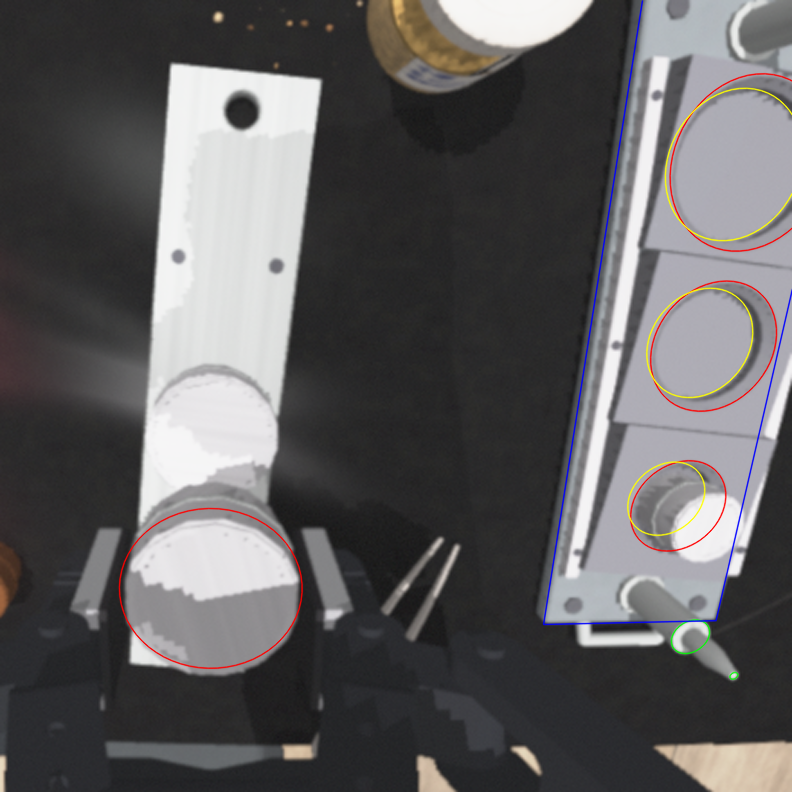

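Call:
move_arm:
  gripper: [0.3,0.3,0.3,0.3,0.3]
  xyz:
    - [0.6,3.9,0]
    - [1.2,7.8,0]
    - [1.9,11.7,0]
    - [2.5,15.6,0.3]
    - [3.1,19.5,0.8]
  twist: [0,0,0,0,0]

```text
t: 10.8
eef_pos: [0.5055, -0.3652, 0.197]
tool_rot: [0.0, 0.993, -0.117, 0.001]
contact_force: [0.8, 0.3, 0.4]
gripper_width: 0.443
```

Call:
move_arm:
  gripper: [0.3,0.3,0.3,0.3,0.3]
  xyz:
    - [0,0,0]
    - [0,0,2]
    - [0,0,4.5]
    - [0,0,6]
    - [0,0,6]
  twist: [0,0,0,0,0]

```text
t: 11.22
eef_pos: [0.5036, -0.3618, 0.1328]
tool_rot: [-0.001, 0.993, -0.117, -0.003]
contact_force: [-0.1, 0.9, -1.6]
gripper_width: 0.444
```

```bash
python3 - <<'E'
from ov import *
p=get_obs()['eef_pos']
overlay('wrist','o11.png',(.506,-.363,-.234),None,[(p[0]-.0013,p[1],p[2]-.058,.020),(p[0]-.0013,p[1],p[2]-.084,.019)],(200,100,520,420),2)
go(.5072,-.363,.104,-13.4)
E
```

```text
t 11.27 pos [ 504.5 -362.4  134.6] th -13.45 shift cm [ 0.27 -0.    3.06] twist -0.001 len 3.1 F [0.5 0.4 0.1] w 0.444
```

View pics/o11.png

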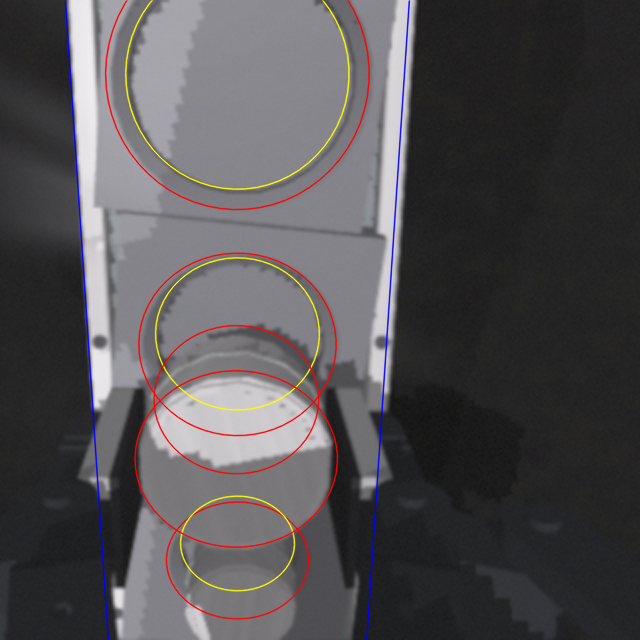

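Call:
move_arm:
  gripper: [0.3,0.3,0.3,0.3,0.3]
  xyz:
    - [0.2,0,0.8]
    - [0.2,0,1.6]
    - [0.2,0,2.3]
    - [0.2,0,2.8]
    - [0.2,0,2.8]
  twist: [0,0,0,0,0]

```text
t: 11.68
eef_pos: [0.5068, -0.3634, 0.1068]
tool_rot: [-0.0, 0.993, -0.117, -0.001]
contact_force: [-0.4, 0.2, -0.6]
gripper_width: 0.444
```

```bash
python3 - <<'E'
from ov import *
go(.5072,-.363,.103,-13.4)
E
```

```text
t 11.68 pos [ 506.8 -363.4  106.8] th -13.46 shift cm [ 0.03 -0.04  0.38] twist -0.001 len 0.4 F [-0.4  0.2 -0.6] w 0.444
```

Call:
move_arm:
  gripper: [0.3,0.3,0.3]
  xyz:
    - [0,0,0.2]
    - [0,0,0.4]
    - [0,0,0.4]
  twist: [0,0,0]

```text
t: 11.93
eef_pos: [0.5073, -0.3637, 0.1038]
tool_rot: [-0.0, 0.993, -0.117, -0.0]
contact_force: [-0.7, -0.2, -1.0]
gripper_width: 0.446
```

Call:
move_arm:
  gripper: [0.52,0.6,0.65,0.65]
  xyz:
    - [0,0,0]
    - [0,0,0]
    - [0,0,0]
    - [0,0,0]
  twist: [0,0,0,0]

```text
t: 12.27
eef_pos: [0.5075, -0.3638, 0.1042]
tool_rot: [0.0, 0.993, -0.117, 0.0]
contact_force: [-0.3, 0.2, -0.6]
gripper_width: 0.648
```

Call:
move_arm:
  gripper: [0.75,0.75,0.75,0.75,0.75]
  xyz:
    - [0,0,-1]
    - [0,0,-3]
    - [0,0,-6]
    - [0,0,-9]
    - [0,0,-9]
  twist: [0,0,0,0,0]

```text
t: 12.68
eef_pos: [0.5102, -0.3655, 0.2009]
tool_rot: [0.002, 0.993, -0.117, 0.005]
contact_force: [0.8, 0.4, 0.1]
gripper_width: 0.75
```

```bash
python3 - <<'E'
from ov import *
overlay('wrist','o12.png',(.506,-.363,-.234),None,[(.4408,-.3475,.044,.015),(.506,-.363,.044,.02)],(160,80,560,400),2)
go(.521,-.167,.17,-13.4)
E
```

```text
t 12.73 pos [ 509.3 -365.   198.4] th -13.48 shift cm [ -3.47 -19.52   2.84] twist -0.001 len 20.0 F [-0.7 -0.5 -0. ] w 0.751
```

View pics/o12.png

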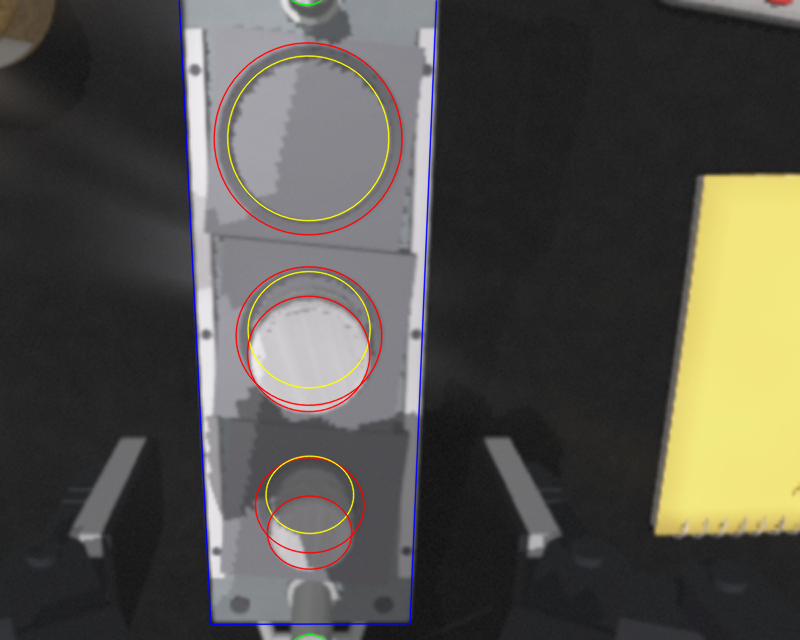

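Call:
move_arm:
  gripper: [0.75,0.75,0.75,0.75,0.75]
  xyz:
    - [-0.7,-3.9,0]
    - [-1.4,-7.8,0]
    - [-2.1,-11.7,0]
    - [-2.7,-15.6,0.5]
    - [-3.4,-19.5,1.5]
  twist: [0,0,0,0,0]

```text
t: 13.15
eef_pos: [0.52, -0.1646, 0.1797]
tool_rot: [0.0, 0.993, -0.117, 0.001]
contact_force: [0.3, -0.3, -0.3]
gripper_width: 0.753
```

Call:
move_arm:
  gripper: [0.75,0.75,0.75,0.75]
  xyz:
    - [0,0,1]
    - [0,0,3]
    - [0,0,4]
    - [0,0,4]
  twist: [0,0,0,0]

```text
t: 13.48
eef_pos: [0.5179, -0.1661, 0.1366]
tool_rot: [-0.0, 0.993, -0.117, -0.002]
contact_force: [0.3, -0.5, -0.0]
gripper_width: 0.751
```

```bash
python3 - <<'E'
from ov import *
overlay('wrist','o13.png',None,(.522,-.167,-.316,0),[(.521,-.167,.036,.025)],(160,150,500,450),2.2)
go(.521,-.167,.0935,-13.4)
E
```

```text
t 13.53 pos [ 518.7 -166.6  137.8] th -13.51 shift cm [ 0.24 -0.01  4.43] twist -0.002 len 4.4 F [0.8 0.4 0.4] w 0.753
```

View pics/o13.png

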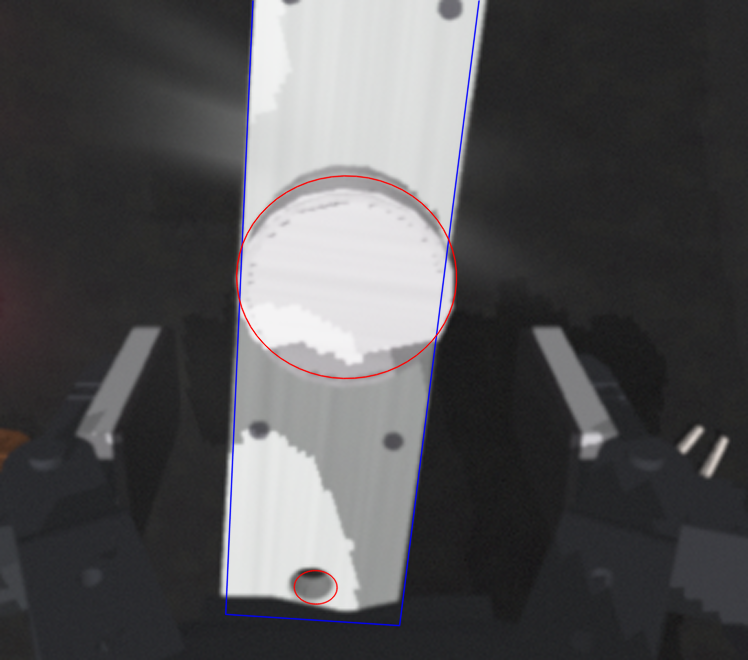

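Call:
move_arm:
  gripper: [0.75,0.75,0.75,0.75,0.75]
  xyz:
    - [0.2,0.05,1.5]
    - [0.2,0.05,3]
    - [0.2,0.05,4.3]
    - [0.2,0.05,4.3]
    - [0.2,0.05,4.3]
  twist: [0,0,0,0,0]

```text
t: 13.95
eef_pos: [0.5214, -0.1678, 0.0962]
tool_rot: [0.0, 0.993, -0.118, -0.0]
contact_force: [0.3, 0.9, -0.2]
gripper_width: 0.749
```

Call:
move_arm:
  gripper: [0.4,0.4,0.4,0.4,0.4]
  xyz:
    - [0,0,0]
    - [0,0,0]
    - [0,0,0]
    - [0,0,0]
    - [0,0,0]
  twist: [0,0,0,0,0]
  squeeze: 35

```text
t: 14.37
eef_pos: [0.5222, -0.1676, 0.0974]
tool_rot: [0.0, 0.993, -0.117, 0.001]
contact_force: [-1.4, -0.5, 6.7]
gripper_width: 0.557
```

Call:
move_arm:
  gripper: [0.4,0.4,0.4,0.4,0.4]
  xyz:
    - [0,0,-0.2]
    - [0,0,-0.7]
    - [0,0,-2.5]
    - [0,0,-6]
    - [0,0,-9.5]
  twist: [0,0,0,0,0]

```text
t: 14.78
eef_pos: [0.5206, -0.1668, 0.1914]
tool_rot: [-0.0, 0.993, -0.117, -0.001]
contact_force: [1.0, -0.4, -1.4]
gripper_width: 0.556
```

```bash
python3 - <<'E'
from ov import *
p=get_obs()['eef_pos']
overlay('wrist','o14.png',(.506,-.363,-.234),(.522,-.167,-.316,0),[(p[0],p[1],p[2]-.058,.025)],(200,0,640,440),1.8)
go(.5725,-.3787,.195,-13.4)
E
```

```text
t 14.83 pos [ 524.4 -167.7  198.9] th -13.47 shift cm [ 9.59 19.4   0.39] twist -0.001 len 21.6 F [ 1.3 -0.2  3.8] w 0.556
```

View pics/o14.png

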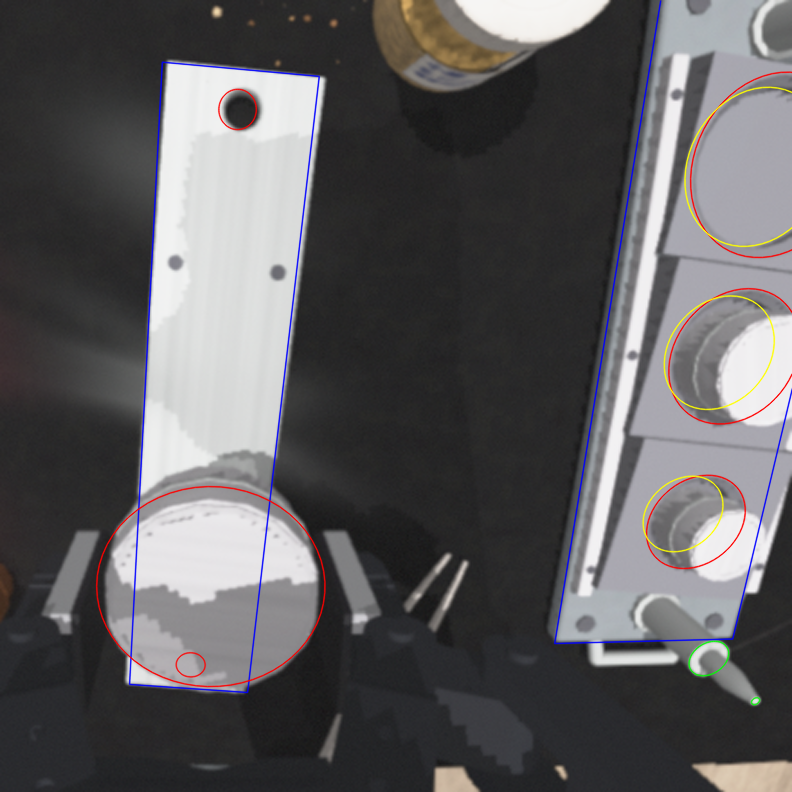

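Call:
move_arm:
  gripper: [0.4,0.4,0.4,0.4,0.4]
  xyz:
    - [1.6,3.2,0]
    - [3.2,6.4,0]
    - [4.8,9.6,0]
    - [6.4,12.9,0]
    - [8,16.2,0]
  twist: [0,0,0,0,0]

```text
t: 15.25
eef_pos: [0.5618, -0.3449, 0.1914]
tool_rot: [0.0, 0.993, -0.117, 0.0]
contact_force: [1.1, 0.9, -1.0]
gripper_width: 0.554
```

Call:
move_arm:
  gripper: [0.4,0.4,0.4,0.4,0.4]
  xyz:
    - [1.6,3.2,0.3]
    - [1.6,3.2,2.5]
    - [1.6,3.2,4.5]
    - [1.6,3.2,5.5]
    - [1.6,3.2,5.5]
  twist: [0,0,0,0,0]

```text
t: 15.67
eef_pos: [0.5683, -0.3769, 0.1331]
tool_rot: [-0.001, 0.993, -0.117, -0.002]
contact_force: [0.2, 0.6, -1.1]
gripper_width: 0.558
```

```bash
python3 - <<'E'
from ov import *
p=get_obs()['eef_pos']
overlay('wrist','o15.png',(.506,-.363,-.234),None,[(p[0]-.001,p[1],p[2]-.0614,.025),(p[0]-.001,p[1],p[2]-.0874,.024)],(200,100,520,420),2)
go(.5722,-.3785,.106,-13.4)
E
```

```text
t 15.72 pos [ 569.2 -377.1  134.8] th -13.42 shift cm [0.33 0.06 2.88] twist -0.000 len 2.9 F [ 0.8  0.4 -0.4] w 0.556
```

View pics/o15.png

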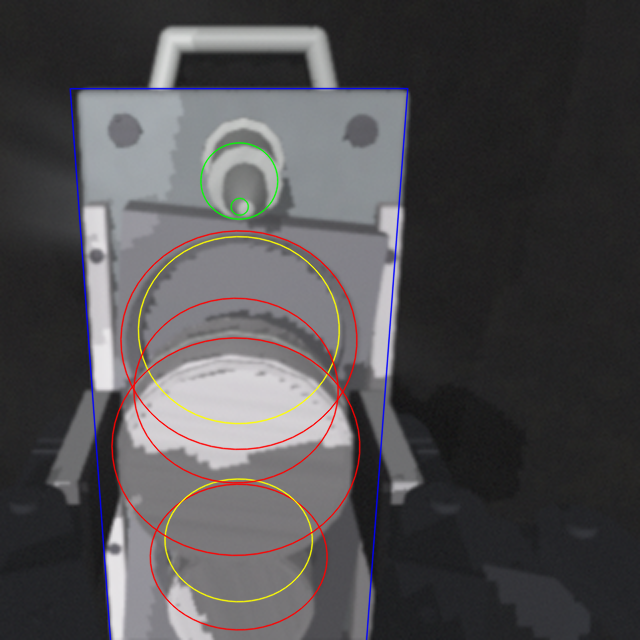

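Call:
move_arm:
  gripper: [0.4,0.4,0.4,0.4,0.4]
  xyz:
    - [0.2,0.05,0.8]
    - [0.25,0.05,1.6]
    - [0.25,0.05,2.2]
    - [0.25,0.05,2.6]
    - [0.25,0.05,2.6]
  twist: [0,0,0,0,0]

```text
t: 16.13
eef_pos: [0.5719, -0.3789, 0.109]
tool_rot: [-0.0, 0.993, -0.117, -0.0]
contact_force: [0.2, -0.0, -0.9]
gripper_width: 0.556
```

```bash
python3 - <<'E'
from ov import *
go(.5722,-.3785,.106,-13.4)
E
```

```text
t 16.13 pos [ 571.9 -378.9  109. ] th -13.45 shift cm [ 0.02 -0.04  0.3 ] twist -0.001 len 0.3 F [ 0.2 -0.  -0.9] w 0.556
```

Call:
move_arm:
  gripper: [0.4,0.4,0.4]
  xyz:
    - [0,0,0.2]
    - [0,0,0.3]
    - [0,0,0.3]
  twist: [0,0,0]

```text
t: 16.38
eef_pos: [0.5719, -0.3792, 0.1069]
tool_rot: [-0.0, 0.993, -0.117, -0.0]
contact_force: [0.7, 0.6, -1.4]
gripper_width: 0.552
```

Call:
move_arm:
  gripper: [0.63,0.7,0.76,0.76]
  xyz:
    - [0,0,0]
    - [0,0,0]
    - [0,0,0]
    - [0,0,0]
  twist: [0,0,0,0]

```text
t: 16.72
eef_pos: [0.5722, -0.3793, 0.1072]
tool_rot: [0.0, 0.993, -0.117, 0.0]
contact_force: [-0.5, -0.4, 0.3]
gripper_width: 0.76
```

Call:
move_arm:
  gripper: [0.85,0.85,0.85,0.85,0.85]
  xyz:
    - [0,0,-1]
    - [0,0,-3]
    - [0,0,-6]
    - [0,0,-9]
    - [0,0,-9]
  twist: [0,0,0,0,0]

```text
t: 17.13
eef_pos: [0.5749, -0.381, 0.2046]
tool_rot: [0.002, 0.993, -0.117, 0.005]
contact_force: [1.0, -1.1, 1.2]
gripper_width: 0.85
```

```bash
python3 - <<'E'
from ov import *
overlay('wrist','o16.png',(.506,-.363,-.234),None,[(.4408,-.3475,.044,.015),(.506,-.363,.044,.02),(.5712,-.3785,.044,.025)],(160,80,560,400),2)
go(.521,-.168,.17,-18.1)
E
```

```text
t 17.18 pos [ 574.1 -380.4  202. ] th -13.48 shift cm [-10.11 -19.42   3.2 ] twist 0.081 len 22.1 F [ 0.3 -0.5 -0.8] w 0.851
```

View pics/o16.png

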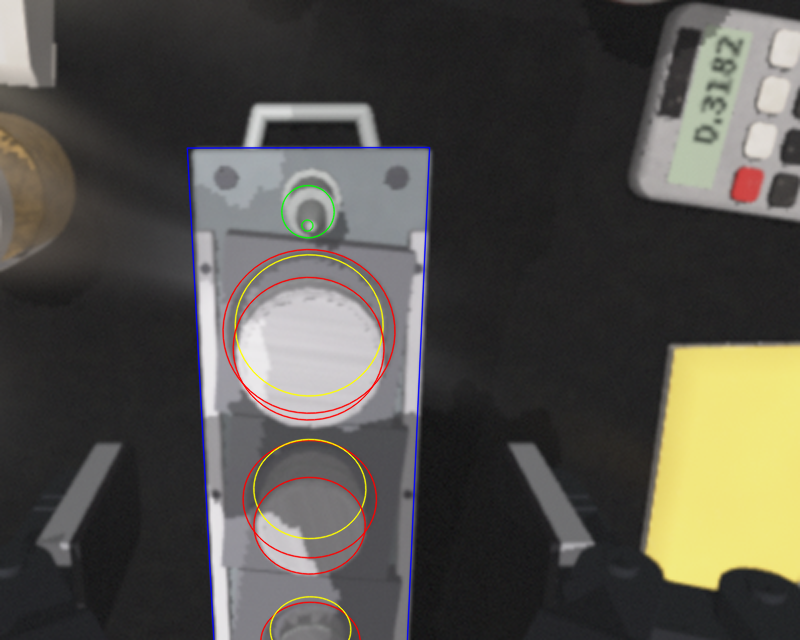

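Call:
move_arm:
  gripper: [0.8,0.8,0.8,0.8,0.8]
  xyz:
    - [-1.7,-3.3,0]
    - [-3.4,-6.5,0]
    - [-5.1,-9.8,0]
    - [-6.8,-13,0]
    - [-8.5,-16.3,0.5]
  twist: [0,0,0,0,0]

```text
t: 17.6
eef_pos: [0.5267, -0.1996, 0.1924]
tool_rot: [0.0, 0.993, -0.117, 0.0]
contact_force: [1.8, 1.0, -0.5]
gripper_width: 0.799
```

Call:
move_arm:
  gripper: [0.8,0.8,0.8,0.8,0.8]
  xyz:
    - [-1.5,-3.2,1]
    - [-1.5,-3.2,3]
    - [-1.5,-3.2,5]
    - [-1.5,-3.2,5]
    - [-1.5,-3.2,5]
  twist: [0.03,0.06,0.091,0.091,0.091]

```text
t: 18.02
eef_pos: [0.5194, -0.1662, 0.1412]
tool_rot: [0.0, 0.987, -0.162, -0.001]
contact_force: [-0.3, 0.2, 0.1]
gripper_width: 0.798
```

```bash
python3 - <<'E'
from ov import *
go(.5224,-.167,.075,-18.65)
overlay('wrist','o17.png',None,(.5224,-.167,-.3255,0),[],(160,0,480,480),1.25)
c=snap('side','s5.png'); im=c['pixels'][:,:,::-1]
cv2.imwrite('pics/s5c.png',cv2.resize(im[130:370,240:460],None,fx=2.5,fy=2.5,interpolation=cv2.INTER_CUBIC))
E
```

```text
t 18.02 pos [ 519.4 -166.2  141.2] th -18.63 shift cm [ 0.31 -0.02  6.62] twist 0.000 len 6.6 F [-0.3  0.2  0.1] w 0.798
```

View pics/o17.png

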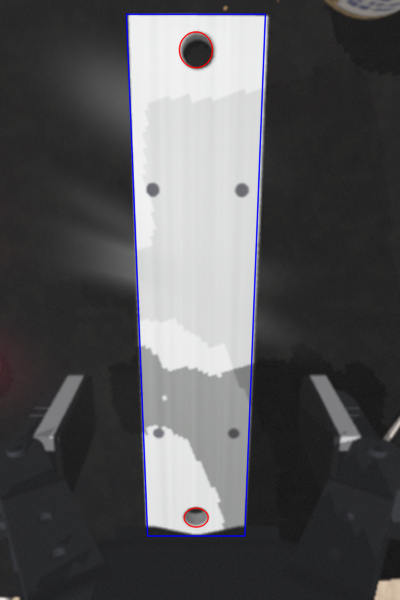

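View pics/s5c.png

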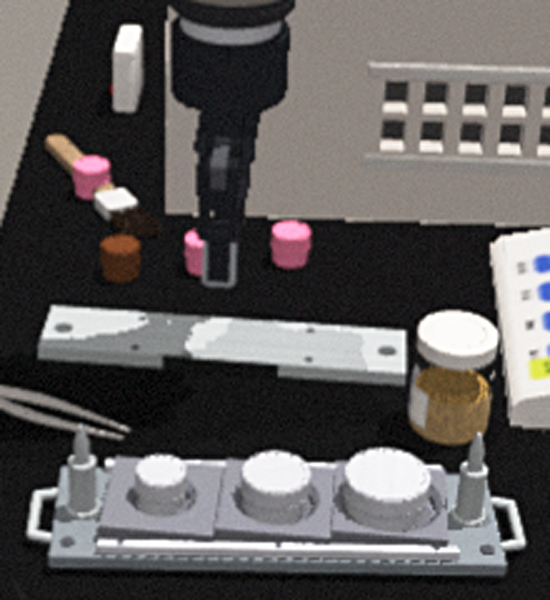

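Call:
move_arm:
  gripper: [0.8,0.8,0.8,0.8,0.8]
  xyz:
    - [0.25,0,2.5]
    - [0.25,0,4.5]
    - [0.25,0,5.8]
    - [0.25,0,6.4]
    - [0.25,0,6.4]
  twist: [0,0,0,0,0]

```text
t: 18.53
eef_pos: [0.5224, -0.1675, 0.0776]
tool_rot: [-0.0, 0.987, -0.162, -0.0]
contact_force: [-0.8, 1.4, 0.7]
gripper_width: 0.798
```

Call:
move_arm:
  gripper: [0.8,0.8,0.8]
  xyz:
    - [0,0,0.2]
    - [0,0,0.4]
    - [0,0,0.4]
  twist: [0,0,0]

```text
t: 18.78
eef_pos: [0.5231, -0.1673, 0.0746]
tool_rot: [0.0, 0.987, -0.162, 0.001]
contact_force: [0.2, 0.1, -0.4]
gripper_width: 0.799
```

```bash
python3 - <<'E'
from ov import *
go(.5224,-.167,.070,-18.65)
c=snap('side','s6.png'); im=c['pixels'][:,:,::-1]
cv2.imwrite('pics/s6c.png',cv2.resize(im[180:300,270:390],None,fx=5,fy=5,interpolation=cv2.INTER_CUBIC))
E
```

```text
t 18.78 pos [ 523.1 -167.3   74.6] th -18.69 shift cm [-0.08 -0.01  0.46] twist -0.001 len 0.5 F [ 0.2  0.1 -0.4] w 0.799
```

View pics/s6c.png

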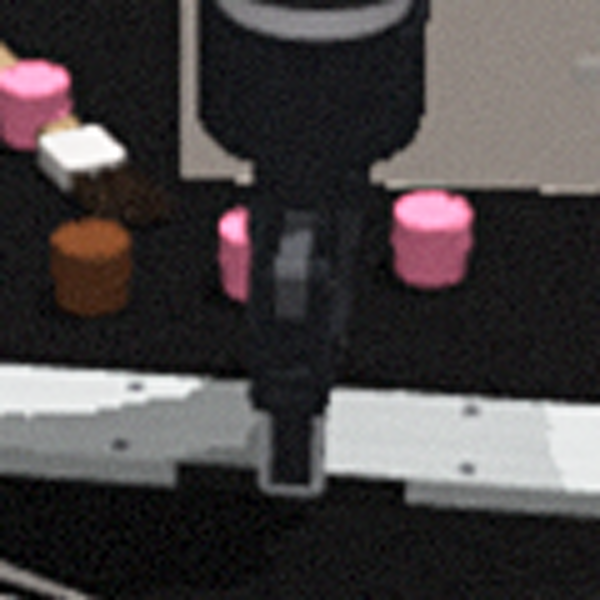

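Call:
move_arm:
  gripper: [0.8,0.8,0.8,0.8]
  xyz:
    - [0,0,0.2]
    - [0,0,0.4]
    - [0,0,0.4]
    - [0,0,0.4]
  twist: [0,0,0,0]

```text
t: 19.17
eef_pos: [0.5225, -0.1671, 0.0698]
tool_rot: [-0.0, 0.987, -0.162, -0.0]
contact_force: [0.2, -0.0, -0.6]
gripper_width: 0.805
```

Call:
move_arm:
  gripper: [0.8,0.8,0.8,0.8]
  xyz:
    - [0,0,0.1]
    - [0,0,0.2]
    - [0,0,0.3]
    - [0,0,0.3]
  twist: [0,0,0,0]

```text
t: 19.5
eef_pos: [0.5224, -0.167, 0.0667]
tool_rot: [-0.0, 0.987, -0.162, -0.0]
contact_force: [-0.4, -0.0, -0.3]
gripper_width: 0.798
```

Call:
move_arm:
  gripper: [0.8,0.6,0.6,0.6,0.6]
  xyz:
    - [0,0,-0.2]
    - [0,0,-0.2]
    - [0,0,-0.2]
    - [0,0,-0.2]
    - [0,0,-0.2]
  twist: [0,0,0,0,0]
  squeeze: 80

```text
t: 19.92
eef_pos: [0.5227, -0.1672, 0.0699]
tool_rot: [0.0, 0.987, -0.162, 0.0]
contact_force: [-2.5, 0.7, 9.1]
gripper_width: 0.651
```

Call:
move_arm:
  gripper: [0.5,0.5,0.5]
  xyz:
    - [0,0,0]
    - [0,0,0]
    - [0,0,0]
  twist: [0,0,0]

```text
t: 20.17
eef_pos: [0.5227, -0.1672, 0.0698]
tool_rot: [0.0, 0.987, -0.162, 0.0]
contact_force: [-2.0, 1.1, 9.4]
gripper_width: 0.649
```

Call:
move_arm:
  gripper: [0.5,0.5,0.5,0.5,0.5]
  xyz:
    - [0,0,-0.3]
    - [0,0,-0.8]
    - [0,0,-1.5]
    - [0,0,-2.5]
    - [0,0,-2.5]
  twist: [0,0,0,0,0]

```text
t: 20.58
eef_pos: [0.5236, -0.1674, 0.0959]
tool_rot: [0.0, 0.987, -0.162, 0.001]
contact_force: [0.1, 0.4, -2.8]
gripper_width: 0.649
```

```bash
python3 - <<'E'
from ov import *
go(.5224,-.167,.20,-18.65)
c=snap('side','s7.png'); im=c['pixels'][:,:,::-1]
cv2.imwrite('pics/s7c.png',cv2.resize(im[150:350,240:440],None,fx=3,fy=3,interpolation=cv2.INTER_CUBIC))
E
```

```text
t 20.58 pos [ 523.6 -167.4   95.9] th -18.69 shift cm [ -0.12   0.   -10.41] twist -0.001 len 10.4 F [ 0.1  0.4 -2.8] w 0.649
```

View pics/s7c.png

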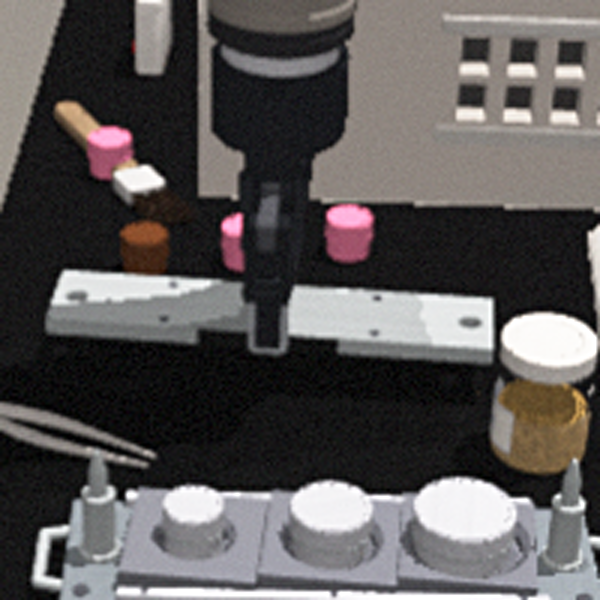

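Call:
move_arm:
  gripper: [0.5,0.5,0.5,0.5,0.5]
  xyz:
    - [0,0,-2]
    - [0,0,-4.5]
    - [0,0,-7]
    - [0,0,-9]
    - [0,0,-10.5]
  twist: [0,0,0,0,0]

```text
t: 21.05
eef_pos: [0.5229, -0.1672, 0.2008]
tool_rot: [0.0, 0.987, -0.162, 0.001]
contact_force: [0.3, 0.1, -3.4]
gripper_width: 0.653
```

```bash
python3 - <<'E'
from ov import *
go(.506,-.363,.19,-13.41)
p=get_obs()['eef_pos']
overlay('wrist','o18.png',(.506,-.363,-.234),(p[0],p[1],np.radians(-18.69),p[2]-.07),[],(0,0,640,480),1.25)
go(.506,-.363,.19,-13.41)
E
```

```text
t 21.05 pos [ 522.9 -167.2  200.8] th -18.68 shift cm [ 4.67 19.09  1.08] twist -0.092 len 19.7 F [ 0.3  0.1 -3.4] w 0.653
t 21.10 pos [ 524.1 -167.5  203.1] th -18.69 shift cm [ 4.55 19.1   1.31] twist -0.092 len 19.7 F [ 1.2 -0.6 -0.1] w 0.650
```

View pics/o18.png

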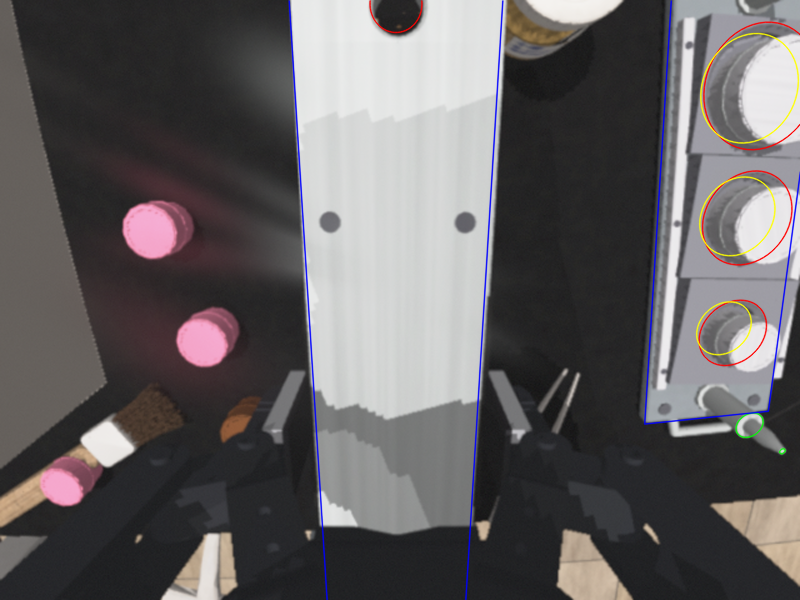

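Call:
move_arm:
  gripper: [0.5,0.5,0.5,0.5,0.5]
  xyz:
    - [0.9,3.7,0]
    - [1.8,7.5,0]
    - [2.7,11.3,0]
    - [3.6,15.2,0]
    - [4.6,19.1,0]
  twist: [-0.02,-0.04,-0.06,-0.08,-0.092]

```text
t: 21.52
eef_pos: [0.504, -0.3642, 0.198]
tool_rot: [-0.0, 0.993, -0.116, -0.001]
contact_force: [1.3, -0.0, -4.2]
gripper_width: 0.651
```

Call:
move_arm:
  gripper: [0.5,0.5,0.5,0.5,0.5]
  xyz:
    - [0,0,0]
    - [0,0,1.5]
    - [0,0,3]
    - [0,0,3]
    - [0,0,3]
  twist: [0,0,0,0,0]

```text
t: 21.93
eef_pos: [0.5042, -0.362, 0.1675]
tool_rot: [-0.001, 0.993, -0.117, -0.001]
contact_force: [0.6, -0.6, -2.9]
gripper_width: 0.653
```

```bash
python3 - <<'E'
from ov import *
go(.506,-.363,.150,-13.41)
o=get_obs();p=o['eef_pos'];th=2*np.arctan2(o['tool_rot'][2],o['tool_rot'][1])
overlay('wrist','o19.png',(.506,-.363,-.234),(p[0],p[1],th,p[2]-.07),[],(0,0,640,480),1.25)
overlay('side','o20.png',(.509,-.363,-.234),(p[0]+.003,p[1],th,p[2]-.07),[],(240,190,460,370),3.5)
go(.506,-.363,.150,-13.41)
E
```

```text
t 21.93 pos [ 504.2 -362.   167.5] th -13.39 shift cm [0.2  0.06 1.75] twist 0.000 len 1.8 F [ 0.6 -0.6 -2.9] w 0.653
t 22.03 pos [ 505.3 -362.6  169.2] th -13.39 shift cm [0.08 0.02 1.92] twist 0.000 len 1.9 F [ 0.3 -0.  -2.8] w 0.646
```

View pics/o19.png

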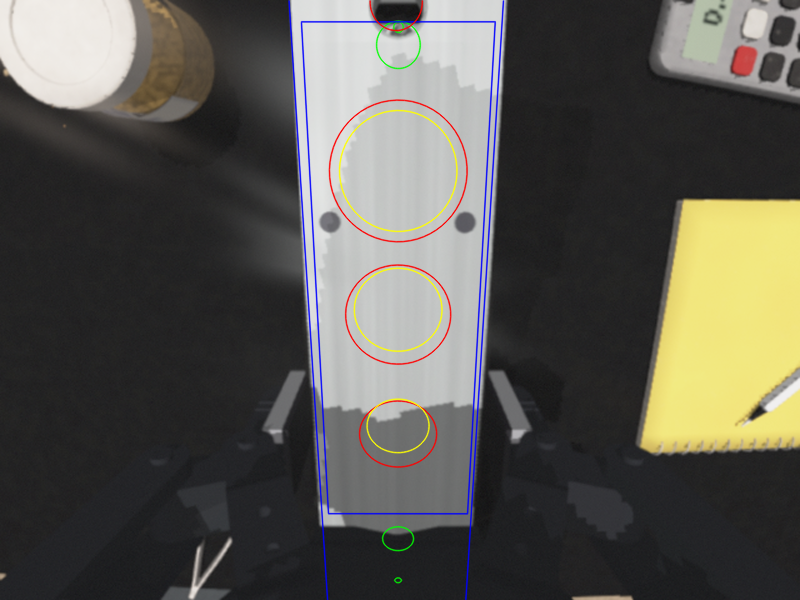

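View pics/o20.png

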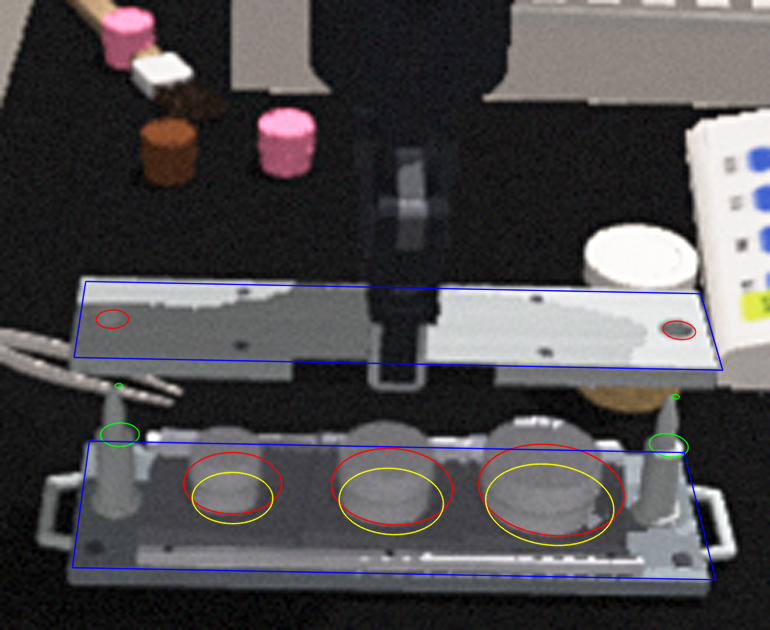

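Call:
move_arm:
  gripper: [0.5,0.5,0.5,0.5]
  xyz:
    - [0.05,0.02,0.8]
    - [0.05,0.02,1.6]
    - [0.05,0.02,1.8]
    - [0.05,0.02,1.8]
  twist: [0,0,0,0]

```text
t: 22.37
eef_pos: [0.5049, -0.3627, 0.1499]
tool_rot: [-0.0, 0.993, -0.117, -0.001]
contact_force: [0.5, 0.1, -3.8]
gripper_width: 0.651
```

```bash
python3 - <<'E'
from ov import *
o=get_obs();p=o['eef_pos'];th=2*np.arctan2(o['tool_rot'][2],o['tool_rot'][1])
overlay('wrist','o21.png',(.506,-.363,-.234),(p[0],p[1],th,p[2]-.07),[],(220,0,420,60),4)
overlay('side','o22.png',(.509,-.363,-.234),(p[0]+.003,p[1],th,p[2]-.07),[],(240,190,460,370),3.5)
go(.5055,-.363,.120,-13.41)
E
```

```text
t 22.47 pos [ 505.4 -363.   150.8] th -13.41 shift cm [ 0.01 -0.    3.08] twist 0.000 len 3.1 F [-0.5  0.6 -2.9] w 0.649
```

View pics/o21.png

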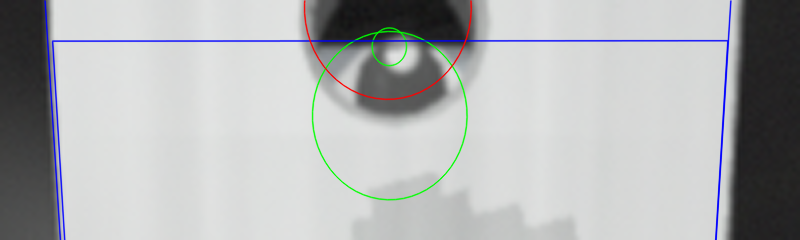

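View pics/o22.png

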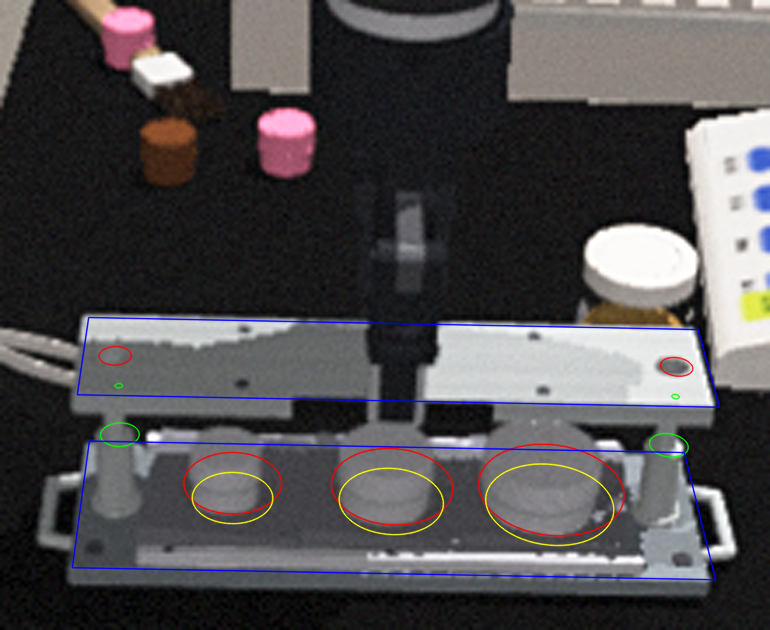

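Call:
move_arm:
  gripper: [0.5,0.5,0.5,0.5,0.5]
  xyz:
    - [0,0.05,0.3]
    - [0,0.05,0.6]
    - [0,0.05,0.9]
    - [0,0.05,1.2]
    - [0,0.05,1.2]
  twist: [0,0,0,0,0]

```text
t: 22.88
eef_pos: [0.5049, -0.3633, 0.1381]
tool_rot: [-0.0, 0.993, -0.117, -0.001]
contact_force: [0.7, -0.3, -3.5]
gripper_width: 0.648
```

```bash
python3 - <<'E'
from ov import *
o=get_obs();p=o['eef_pos'];th=2*np.arctan2(o['tool_rot'][2],o['tool_rot'][1])
go(.5055,-.363,.120,-13.41)
overlay('wrist','o23.png',None,None,[],(270,0,370,60),8)
overlay('side','o24.png',None,None,[],(240,190,460,370),3.5)
E
```

```text
t 22.88 pos [ 504.9 -363.3  138.1] th -13.41 shift cm [ 0.05 -0.05  1.81] twist -0.000 len 1.8 F [ 0.7 -0.3 -3.5] w 0.648
```

View pics/o23.png

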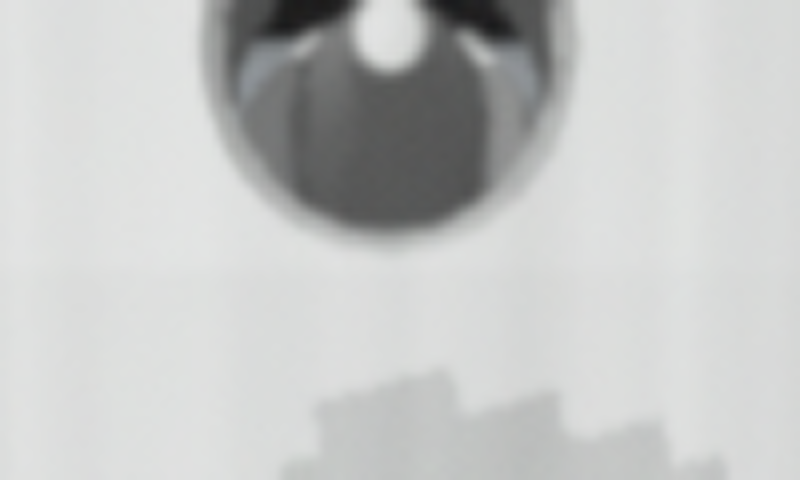

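View pics/o24.png

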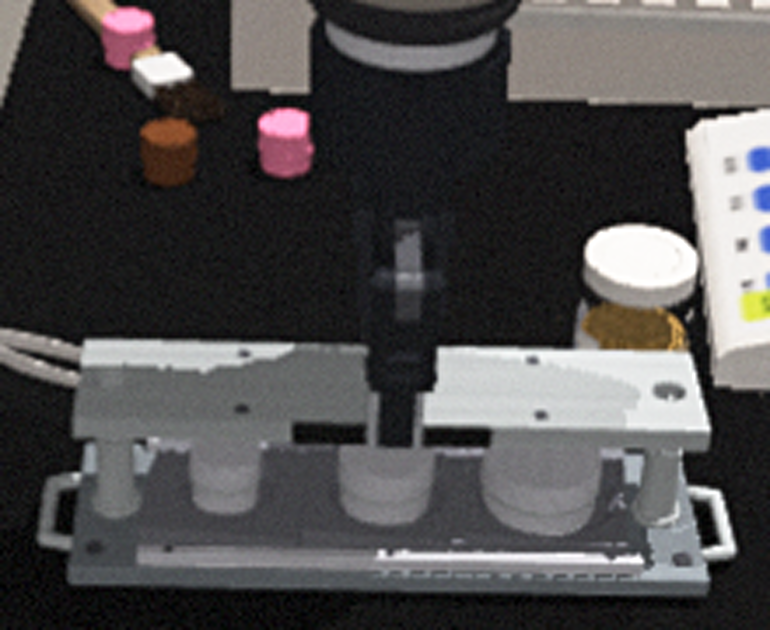

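Call:
move_arm:
  gripper: [0.5,0.5,0.5,0.5,0.5]
  xyz:
    - [0.05,0,0.3]
    - [0.05,0,0.6]
    - [0.05,0,0.9]
    - [0.05,0,1.2]
    - [0.05,0,1.4]
  twist: [0,0,0,0,0]

```text
t: 23.4
eef_pos: [0.5056, -0.3636, 0.1244]
tool_rot: [-0.0, 0.993, -0.117, -0.0]
contact_force: [-0.4, 0.2, -2.7]
gripper_width: 0.653
```

Call:
move_arm:
  gripper: [0.5,0.5,0.5,0.5]
  xyz:
    - [0,0,0.2]
    - [0,0,0.4]
    - [0,0,0.5]
    - [0,0,0.5]
  twist: [0,0,0,0]

```text
t: 23.73
eef_pos: [0.5058, -0.3637, 0.12]
tool_rot: [0.0, 0.993, -0.117, 0.0]
contact_force: [-0.8, -0.4, -2.1]
gripper_width: 0.648
```

Call:
move_arm:
  gripper: [0.5,0.5,0.5]
  xyz:
    - [0,0,0.1]
    - [0,0,0.15]
    - [0,0,0.15]
  twist: [0,0,0]

```text
t: 23.98
eef_pos: [0.5059, -0.3637, 0.1199]
tool_rot: [0.0, 0.993, -0.117, 0.0]
contact_force: [-4.2, 2.2, 9.5]
gripper_width: 0.646
```

```bash
python3 - <<'E'
from ov import *
go(.5055,-.363,.120,-13.41)
overlay('side','o25.png',None,None,[],(240,190,460,370),3.5)
E
```

```text
t 23.98 pos [ 505.9 -363.7  119.9] th -13.41 shift cm [-0.05 -0.06 -0.01] twist -0.000 len 0.1 F [-4.2  2.2  9.5] w 0.646
```

View pics/o25.png

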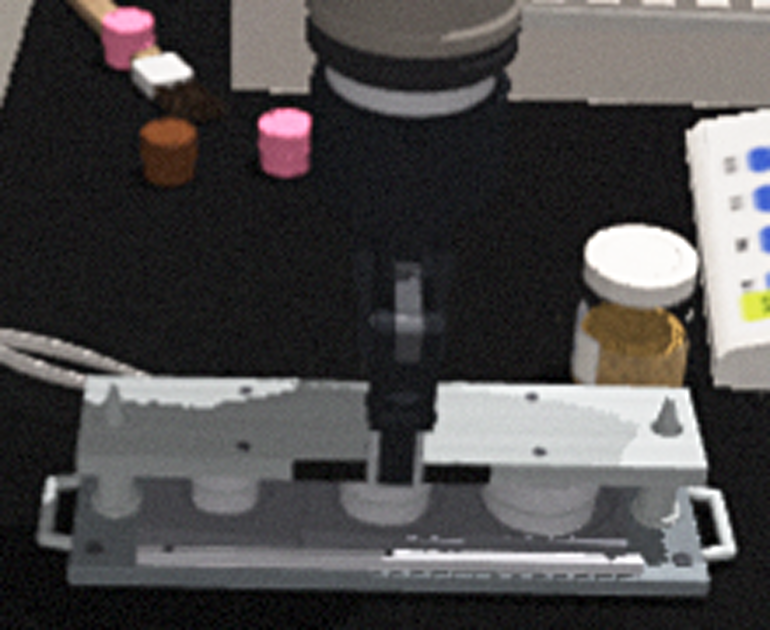

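Both dowels stand through the keeper's holes and it has touched the shoulders (+9.5 N). I'll release and back off.

Call:
move_arm:
  gripper: [0.7,0.75,0.85,0.85,0.85]
  xyz:
    - [0,0,-0.1]
    - [0,0,-0.1]
    - [0,0,-0.1]
    - [0,0,-0.1]
    - [0,0,-0.1]
  twist: [0,0,0,0,0]

```text
t: 24.45
eef_pos: [0.5059, -0.3637, 0.1194]
tool_rot: [0.0, 0.993, -0.117, 0.0]
contact_force: [-0.3, -0.4, -0.1]
gripper_width: 0.849
```

Call:
move_arm:
  gripper: [0.9,0.9,0.9,0.9,0.9]
  xyz:
    - [0,0,-1]
    - [0,0,-3]
    - [0,0,-6]
    - [0,0,-10]
    - [0,0,-14]
  twist: [0,0,0,0,0]

```text
t: 24.87
eef_pos: [0.5052, -0.3633, 0.2609]
tool_rot: [-0.0, 0.993, -0.117, -0.001]
contact_force: [1.6, -1.0, -0.1]
gripper_width: 0.901
```

Call:
move_arm:
  gripper: [0.9,0.9,0.9,0.9]
  xyz:
    - [-1,0,-2]
    - [-2,0,-4]
    - [-3,0,-5]
    - [-3,0,-5]
  twist: [0,0,0,0]

```text
t: 25.2
eef_pos: [0.4756, -0.3574, 0.3124]
tool_rot: [0.001, 0.993, -0.117, 0.002]
contact_force: [0.7, -1.0, -0.1]
gripper_width: 0.9
```

```bash
python3 - <<'E'
from ov import *
overlay('wrist','o26.png',None,(.506,-.363,-.234,.05),[],(120,0,520,300),2)
overlay('side','o27.png',None,None,[],(240,190,460,370),3.5)
go(.5055,-.363,.120,-13.41)
for n in('side','top'):
  read_camera(n)
  for q in ['sample_jar','forceps_1','keeper']:
    r=spot_point(q,n); print(n,q,[(np.round(x['centre'],4).tolist(),round(x['p'],2)) for x in r[:2]])
E
```

```text
t 25.30 pos [ 476.2 -356.6  309.1] th -13.43 shift cm [ 3.   -0.06 18.91] twist -0.000 len 19.1 F [ 0.3  0.4 -0. ] w 0.901
side sample_jar [([0.6424, -0.2795, 0.0008], 0.97)]
side forceps_1 [([0.3802, -0.2146, 0.0012], 0.86), ([0.5056, -0.3644, 0.0497], 0.66)]
side keeper [([0.5062, -0.3624, 0.0487], 0.55)]
top sample_jar [([0.6491, -0.2796, 0.0022], 0.87)]
top forceps_1 [([0.3841, -0.2173, 0.0007], 0.54)]
top keeper [([0.5054, -0.3603, 0.0481], 0.78)]
```

View pics/o26.png

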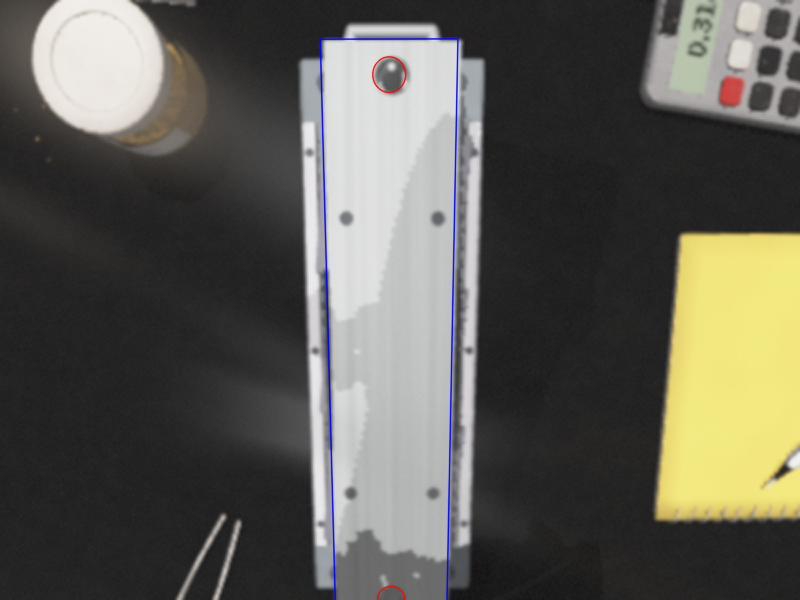

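View pics/o27.png

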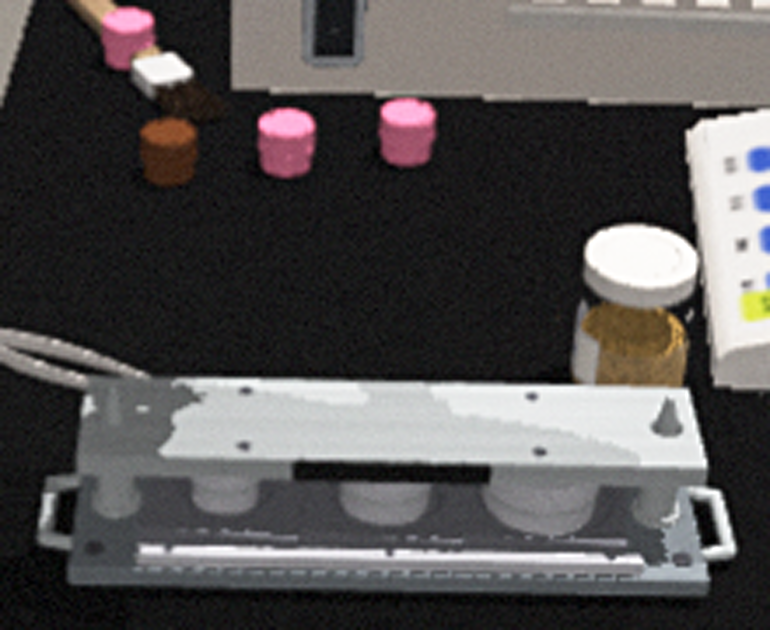

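The keeper lies flat on both shoulders with the dowels through its holes, and the dishes stand level beneath it. The bystanders haven't moved and the arm is clear, so I'll hand in.

```bash
python3 -c "
from station import *
print(hand_in())"
```

```text
the job is handed in; nothing more can be done
None
```

The job is handed in at about 25 s on the robot's clock; `hand_in` gave no verdict. The small, medium and large dishes are each in the seat of their own size, upright. The keeper plate lies flat on both post shoulders, with both dowels through its holes.

- **Keeper:** The networks put it at about (0.506, -0.362), 0.048 to 0.049 m up. I measured the carrier centre at (0.506, -0.363) and the shoulders at 0.050 m.
- **Release:** The contact force read near zero after I let go, and the arm stands well clear.
- **Jar and forceps:** They are where they started, within network noise of about 4 mm.
- **Disagreements:** The side camera placed everything about 3 mm further in +x than the top camera, so I relied mainly on the wrist camera.
- **Large dish:** In the last overlay it looked 2 to 3 mm off its seat centre, towards the robot. The bore leaves 2 mm of play and the limit is 7 mm. It looked level in the side view, so I left it.

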